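# Isolate a fuse board and clear out the blown fuses

### The arm

A 6-joint arm with a two-finger parallel gripper is mounted at the origin on a cart in front of the work surface, level with it; the furniture and walls round the work are solid. World frame = base frame: x ahead of the robot, y to its left, z up, the work surface at z = 0. Lengths are in m, angles in rad, forces in N, time in s.
With the tool pointing down it reaches from about 0.325 to 0.875 m from the base axis. Payload 4.4 kg.
Tool frame: the origin (TCP) lies on the centre line of the jaws, within the pads' length; the fingertips stand 8 mm ahead of it and the grasp point (between the pads) lies 11 mm behind it; z points along the fingers, y is the direction in which the jaws open and shut (so a half turn about z gives the same grasp; the last joint's range is limited). The gripper opens to 85 mm and grips with 20 to 120 N. Pads are 22 mm wide; open, the fingers measure 114 mm over their backs; the gripper's body (76 mm by 85 mm) begins 54 mm behind the grasp point. The pads swing forward as they close: fully open they stand 13 mm farther back than shut.
Start: joints at [-1.442, 0.207, 1.542, -0, 1.393, -0.15], TCP at [0.159, -0.553, 0.239] pointing down, gripper open.
Joint ranges: [-2.73, 2.73], [-0.86, 2.22], [0.23, 2.46], [-1.11, 4.25], [0.08, 2.63], [-2.82, 2.82]. Speed limits (rad/s): [2.79, 2.79, 3.14, 3.14, 3.14, 3.14].

### API

Orientations are given as [roll, pitch, yaw] about the fixed x, y, z axes, in that order (R = Rz(yaw) Ry(pitch) Rx(roll)).
In Python, from cell import bot gives the robot as it stands.
- The arm moves only by the tool arm_command, never from a script. Its argument "rows" is a list of rows, each an object of numbers: "x", "y", "z": the shift along the tool's x, y, z in mm; "rx", "ry", "rz": the turn, a rotation vector about the tool's x, y, z in rad; "grip": the opening in per cent of the stroke, from 0 (shut) to 100 (fully open). A call has 1 to 12 rows; each row is the pose to reach, as a shift and turn from the pose commanded when the call began, along the tool's axes at that moment; what a row does not reach only later rows make up. A row lasts 1/12 s, in which the tool goes at most 41.7 mm and 7.16 degrees, less where a joint would pass 70% of its speed; a pose out of reach is approached as far as the arm can. A call with a gripper value outside its range is refused whole. The fingers move at their own pace and stop on an object; the grip force is fixed at half the most. Time passes only in rows, so rows that repeat a pose let the fingers close. It gives the time, the measured TCP pose, the force and the opening at its end, in the units of the state.
- bot.get_obs(): the state, without advancing time (a new reading comes with each control period).
- bot.snapshot(name): name is "scene" or "top" or "wrist"; returns a dict with "image" (420x560x3 uint8, red, green, blue), "camera_matrix" (3x3 intrinsics, pixels), "T" (4x4, takes a point from camera to world coordinates); the wrist camera has in their place "T_tool_cam" (4x4, takes a point from camera to tool coordinates, whose origin is the TCP and whose axes are the flange's). Camera axes: x right, y down, z forward; pixel columns grow to the right and rows downward; lengths in m; the calibration is good to about 2 mm. A picture is of the moment at which its call begins: read the wrist's pose just before it. There is no depth.
- bot.sign_off(): hands the job in, once; it reports no verdict.
The state is a dict: "time_s": time; "joint_pos": joint angles; "joint_velocities": joint speeds; "joint_torque": joint torques, N m; "tool_pos": TCP position; "ee_rot": TCP orientation; "ft_force": force on the tool from outside, world axes, zero at the start; "wrist_torque": the same for the moment, N m; "width": opening from 0.0 (shut) to 1.0 (fully open).
Only numpy, scipy, OpenCV 4.12 (cv2) and the standard library are available. Lean on these libraries where they do the work, as an engineer would, in place of code of your own. Each camera call takes 0.05 s, during which the arm holds its last target. There are 200 camera calls.

### The job

Turn the selector switch from the green mark to the white mark (off) first, then pull every red-banded blown fuse out of its spring clips and put it in the yellow scrap tray, leaving the green-banded good fuse in its clips. When all the red ones are in the tray, turn the switch on to the yellow mark (service); leave the tray pushed fully home against the two dowels and the end stop of its corner locator.

Things in the scene. Friction and masses are not known exactly. Their poses are not given: they have to be found in the camera images.
- fuse_board: fixed dark board 150 x 370 x 12 mm on the bench with five parallel fuse positions 72 mm apart along its y axis; origin at the centre of its underside. Each has two brass C-shaped spring clips, 12 mm wide, centred 43 mm either side of the middle of the fuse along the board's x axis. Some may be empty.
- clip_row (a point): centre of the middle fuse position, at the height of a clipped fuse's axis (48 mm above the bench; clip tops at 63 mm). A clipped fuse lies along the board's x axis, 74 mm of its middle free of the clips. Pulled straight up by its middle it resists with about 10 to 15 N and springs free after some 6 mm
- spent_1_mid (a point): a blown fuse, bands and end blocks red (two to four are present, the others are None from the start). It is a white cartridge with a coloured band and a coloured square end block at each end: body 20 mm diameter, 116 mm long overall, end blocks 24 x 24 x 8 mm, 90 g. This point is its centre; its x axis runs along the cartridge. Lying on a flat surface its centre is 12 mm above that surface.
- spent_2_mid (a point): a blown fuse, bands and end blocks red (two to four are present, the others are None from the start). It is a white cartridge with a coloured band and a coloured square end block at each end: body 20 mm diameter, 116 mm long overall, end blocks 24 x 24 x 8 mm, 90 g. This point is its centre; its x axis runs along the cartridge. Lying on a flat surface its centre is 12 mm above that surface.
- spent_3_mid (a point): a blown fuse, bands and end blocks red (two to four are present, the others are None from the start). It is a white cartridge with a coloured band and a coloured square end block at each end: body 20 mm diameter, 116 mm long overall, end blocks 24 x 24 x 8 mm, 90 g. This point is its centre; its x axis runs along the cartridge. Lying on a flat surface its centre is 12 mm above that surface.
- spent_4_mid (a point): a blown fuse, bands and end blocks red (two to four are present, the others are None from the start). It is a white cartridge with a coloured band and a coloured square end block at each end: body 20 mm diameter, 116 mm long overall, end blocks 24 x 24 x 8 mm, 90 g. This point is its centre; its x axis runs along the cartridge. Lying on a flat surface its centre is 12 mm above that surface.
- good_1_mid (a point): the good fuse, bands and end blocks green; it must stay in its clips. It is a white cartridge with a coloured band and a coloured square end block at each end: body 20 mm diameter, 116 mm long overall, end blocks 24 x 24 x 8 mm, 90 g. This point is its centre; its x axis runs along the cartridge. Lying on a flat surface its centre is 12 mm above that surface.
- scrap_tray: loose open yellow tray, outside 160 (its x) x 150 (its y) x 45 mm high, walls and floor 4 mm, 0.4 kg, sliding freely; origin at the centre of its underside. Outside the middle of its -x wall stands a black grip lug, 16 (x) x 36 (y) mm, centred at x = -88 mm, its top 80 mm above the bench: hold it from above, across y, to slide the tray
- locator: fixed L-shaped corner locator on the bench: two upright steel dowels, 12 mm diameter and 45 mm high, stop the tray's +x wall, and an end stop block, 45 mm high, stops its +y wall. Its origin and axes are those of the tray when the tray is fully home; the tray starts some 10 to 35 mm short of that, towards -x and -y. Its base strips, 8 mm high, lie outside the tray
- selector_box: fixed grey switch box, 110 x 100 x 55 mm high, origin at the centre of its underside. On its top, round the knob, are three marks: white at its +x side (off), green 0.8 rad counter-clockwise of that seen from above, yellow (service) 0.8 rad clockwise of it
- selector_grip (a point): the knob's grip: a bar 46 mm long, 13 mm wide and 26 mm high on the upright knob axis, above a skirt disc of 47 mm diameter and 6 mm height. This point is on the axis at half the bar's height, 76 mm above the bench (skirt top at 64 mm, bar top at 89 mm). Its x axis points along the bar to the end with the red pointer line and turns with the knob
- selector (a joint): angle of the knob in rad, growing clockwise seen from above: 0 at the green mark, 0.8 at the white mark (off), 1.6 at the yellow mark (service). It has a spring detent at each mark, clicking over half-way with under 0.1 N m, and end stops just beyond 0 and 1.6

How it is judged:
On the way, in this order (a step that is already met when the one before it is completed fails the run):
1. the switch is at the white off mark (value of joint selector between 0.65 and 0.95 rad), for 0.3 s.
2. every blown fuse is in the scrap tray, the switch still at the white mark (value of joint selector between 0.6 and 1 rad and x of spent_1_mid in the frame of scrap_tray between -0.08 and 0.08 m and y of spent_1_mid in the frame of scrap_tray between -0.075 and 0.075 m and z of spent_1_mid in the frame of scrap_tray between 0 and 0.06 m and x of spent_2_mid in the frame of scrap_tray between -0.08 and 0.08 m and y of spent_2_mid in the frame of scrap_tray between -0.075 and 0.075 m and z of spent_2_mid in the frame of scrap_tray between 0 and 0.06 m and x of spent_3_mid in the frame of scrap_tray between -0.08 and 0.08 m and y of spent_3_mid in the frame of scrap_tray between -0.075 and 0.075 m and z of spent_3_mid in the frame of scrap_tray between 0 and 0.06 m and x of spent_4_mid in the frame of scrap_tray between -0.08 and 0.08 m and y of spent_4_mid in the frame of scrap_tray between -0.075 and 0.075 m and z of spent_4_mid in the frame of scrap_tray between 0 and 0.06 m), for 0.3 s.
At the end, for the whole second after the job is handed in: the switch is at the yellow mark (within 0.15 rad); the centre of every red-banded fuse is inside the scrap tray, which stands upright and fully home against dowels and end stop (within 4 mm and 0.04 rad); the green-banded fuse is where it was in its clips (within 6 mm) (value of joint selector above 1.45 rad and x of spent_1_mid in the frame of scrap_tray between -0.08 and 0.08 m and y of spent_1_mid in the frame of scrap_tray between -0.075 and 0.075 m and z of spent_1_mid in the frame of scrap_tray between 0 and 0.06 m and x of spent_2_mid in the frame of scrap_tray between -0.08 and 0.08 m and y of spent_2_mid in the frame of scrap_tray between -0.075 and 0.075 m and z of spent_2_mid in the frame of scrap_tray between 0 and 0.06 m and x of spent_3_mid in the frame of scrap_tray between -0.08 and 0.08 m and y of spent_3_mid in the frame of scrap_tray between -0.075 and 0.075 m and z of spent_3_mid in the frame of scrap_tray between 0 and 0.06 m and x of spent_4_mid in the frame of scrap_tray between -0.08 and 0.08 m and y of spent_4_mid in the frame of scrap_tray between -0.075 and 0.075 m and z of spent_4_mid in the frame of scrap_tray between 0 and 0.06 m and distance of good_1_mid from where it was at the start of the episode below 0.006 m and angle between scrap_tray's own z axis and vertical below 0.1 rad and x of scrap_tray in the frame of locator between -0.004 and 0.004 m and y of scrap_tray in the frame of locator between -0.004 and 0.004 m and angle between the x axis of scrap_tray and the x axis of locator, either way round below 0.04 rad); the robot touches nothing.
It fails at once if a blown fuse is pulled while the switch is still at the green mark (value of joint selector below 0.5 rad and distance of any of spent_1_mid, spent_2_mid, spent_3_mid, spent_4_mid from where it was at the start of the episode above 0.015 m).
It fails at once if the good fuse is pulled out of its clips (distance of good_1_mid from where it was at the start of the episode above 0.02 m).
Of spent_1, spent_2, spent_3, spent_4 only 2 to 4 are there at a start; the rules pass over those that are not, and their reading is None.
At some moment in a run one of scrap_tray may be knocked a few centimetres aside while the robot is not near it.
Once in a run the grip may slacken for a moment while it holds something.
It also fails if it takes over 210 s, if anything falls off the work surface, if the arm or the gripper's body presses on something with over 40 N, if the wrist force passes 120 N, or if a joint passes its speed limit or range.

## Working session

There is one attempt and no reset: what is moved stays moved. The work goes in short steps, Python scripts to look and compute and a tool call to move; the robot and the scene stay as the last step left them, time stands still between calls to the robot, and variables do not carry over. Pictures are saved under pics/ and viewed, about 12 in all and at most 16, crops included, and the job is handed in when it is done.

Besides the shell and the picture viewer there is one more tool, called after ">>>" by a JSON object that holds its "op" and its "data", one argument or row to a line. arm_command: Moves the arm, as the interface text tells. Its arguments: {"type":"object","properties":{"rows":{"type":"array","items":{"type":"object","properties":{"x":{"type":"number"},"y":{"type":"number"},"z":{"type":"number"},"rx":{"type":"number"},"ry":{"type":"number"},"rz":{"type":"number"},"grip":{"type":"number"}}}}},"required":["rows"]}

```bash
mkdir -p pics; cat > h.py <<'E'
import numpy as np, cv2
from cell import bot
from scipy.spatial.transform import Rotation as R
def snap(n,save=None):
    o=bot.get_obs(); s=bot.snapshot(n); K=np.array(s["camera_matrix"])
    if n=="wrist":
        T=np.eye(4); T[:3,:3]=R.from_euler('xyz',o["ee_rot"]).as_matrix(); T[:3,3]=o["tool_pos"]
        T=T@np.array(s["T_tool_cam"])
    else: T=np.array(s["T"])
    im=cv2.cvtColor(s["image"],cv2.COLOR_RGB2BGR)
    if save: cv2.imwrite("pics/"+save,im)
    return im,K,T
def ray(uv,z,K,T):
    d=T[:3,:3]@np.linalg.inv(K)@np.array([uv[0],uv[1],1.0]); c=T[:3,3]
    return c+d*(z-c[2])/d[2]
def proj(p,K,T):
    q=np.linalg.inv(T)@np.append(p,1); u=K@q[:3]; return u[:2]/u[2]
def blobs(im,col,amin=15):
    h=cv2.cvtColor(im,cv2.COLOR_BGR2HSV); H,S,V=h[...,0],h[...,1],h[...,2]
    m={'red':((H<8)|(H>172))&(S>130)&(V>70),'green':(H>45)&(H<85)&(S>90)&(V>50),
       'yellow':(H>20)&(H<35)&(S>130)&(V>90)}[col].astype(np.uint8)
    n,l,st,c=cv2.connectedComponentsWithStats(m)
    return m,[(np.round(c[i],1).tolist(),int(st[i,4]),st[i,:4].tolist()) for i in range(1,n) if st[i,4]>=amin]
E
python3 - <<'E'
from h import *
o=bot.get_obs(); print(o)
a,K,T=snap("top","top0.png"); print(K,T)
b,K2,T2=snap("scene","sc0.png")
for c in('red','green','yellow'): print(c,blobs(a,c)[1])
E
```

```text
{'time_s': 0.0, 'joint_pos': array([-1.44150676e+00,  2.07419656e-01,  1.54299456e+00, -5.68924703e-06,
        1.39350977e+00, -1.50484508e-01]), 'joint_velocities': array([-0.00080787, -0.00044712, -0.00131973,  0.00175181, -0.00032285,
       -0.00086952]), 'joint_torque': array([ 6.77950648e-04, -3.83030748e+01, -2.91599321e+01, -1.30630488e-04,
        1.04371711e-02,  4.66468421e-06]), 'tool_pos': array([ 0.15867657, -0.5518818 ,  0.23810669]), 'ee_rot': array([-3.13928682e+00, -3.43973008e-04,  2.79774684e-01]), 'ft_force': array([ 0.36459123, -1.03801698, -0.20262876]), 'wrist_torque': array([-0.04838626, -0.03286508, -0.03276637]), 'width': 1.0026828635161726}
[[517.74412651   0.         286.69878264]
 [  0.         517.74412651 213.71465382]
 [  0.           0.           1.        ]] [[-6.49424814e-04 -9.97612605e-01  6.90555526e-02  4.77676229e-01]
 [-9.99996929e-01  8.13040692e-04  2.34125739e-03 -4.07565298e-03]
 [-2.39181286e-03 -6.90538200e-02 -9.97610069e-01  1.35536233e+00]
 [ 0.00000000e+00  0.00000000e+00  0.00000000e+00  1.00000000e+00]]
red [([388.1, 22.2], 51, [
[... 610 characters left out ...]
, 49919, [0, 94, 241, 326]), ([324.2, 171.1], 25, [321, 169, 7, 5]), ([246.3, 200.2], 32, [242, 199, 10, 4]), ([249.5, 243.9], 30, [245, 242, 10, 4]), ([403.8, 349.7], 1155, [333, 335, 130, 25]), ([425.2, 335.8], 174, [385, 335, 75, 3]), ([533.8, 335.3], 90, [498, 335, 62, 2]), ([509.5, 341.1], 46, [487, 341, 46, 2]), ([452.4, 384.9], 13587, [333, 344, 227, 76])]
yellow [([419.0, 46.8], 640, [406, 21, 30, 49]), ([555.6, 34.1], 53, [552, 29, 8, 10]), ([368.4, 119.3], 43, [365, 117, 8, 6]), ([217.8, 135.0], 28, [214, 131, 8, 9]), ([249.7, 150.6], 333, [237, 136, 28, 28]), ([189.1, 139.0], 15, [186, 138, 7, 3]), ([344.3, 167.2], 24, [342, 164, 6, 7]), ([419.1, 247.9], 3477, [389, 215, 64, 66])]
```

View pics/top0.png

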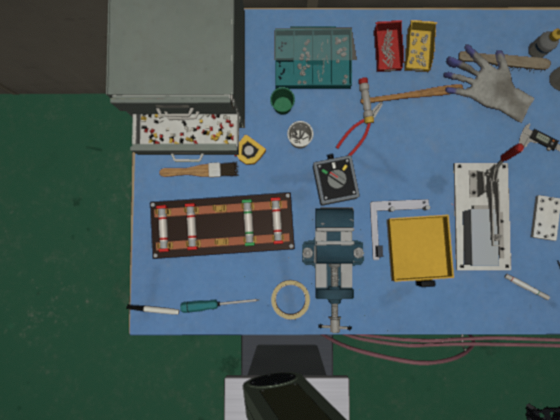

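View pics/sc0.png

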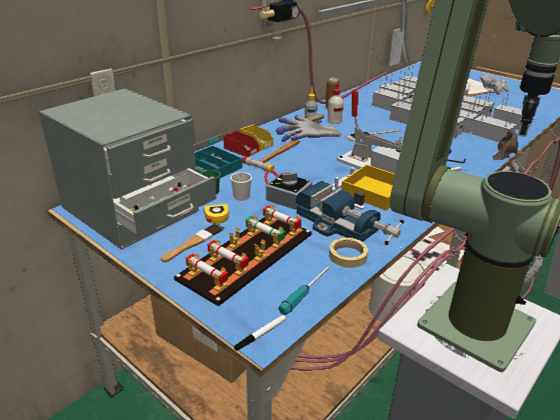

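```bash
python3 - <<'E'
from h import *
a=cv2.imread("pics/top0.png")
_,K,T=snap("top")
A=cv2.resize(a[140:280,140:300],None,fx=4,fy=4,interpolation=cv2.INTER_CUBIC)
B=cv2.resize(a[140:300,300:460],None,fx=3.5,fy=3.5,interpolation=cv2.INTER_CUBIC)
C=cv2.resize(a[60:120,330:400],None,fx=3,fy=3)
cv2.imwrite("pics/b.png",cv2.resize(B,(560,560)))
cv2.imwrite("pics/a.png",np.vstack([A[:,:],cv2.copyMakeBorder(C[:40*1],0,0,0,A.shape[1]-C.shape[1],0)]) if 0 else A)
b=cv2.imread("pics/sc0.png"); cv2.imwrite("pics/c.png",cv2.resize(b[120:310,160:420],None,fx=3,fy=3,interpolation=cv2.INTER_CUBIC))
for n,p in dict(f1a=(160.9,206.2),f1b=(163.1,249.9),f2a=(189,204.2),f2b=(191.7,248),fga=(246.3,200.2),fgb=(249.5,243.9),f3a=(274.8,198.4),f3b=(277.8,242)).items(): print(n,ray(p,0.05,K,T).round(4))
m,_=blobs(a,'yellow'); m[:, :380]=0; m[:200]=0
print(cv2.minAreaRect(cv2.findNonZero(m)))
E
```

```text
f1a [0.5874 0.3174 0.05  ]
f1b [0.477  0.3101 0.05  ]
f2a [0.5924 0.2463 0.05  ]
f2b [0.4817 0.2381 0.05  ]
fga [0.6024 0.1013 0.05  ]
fgb [0.4919 0.0927 0.05  ]
f3a [0.6069 0.0291 0.05  ]
f3b [0.4967 0.0214 0.05  ]
((420.74798583984375, 248.10015869140625), (63.63669204711914, 59.1310920715332), 85.42607879638672)
```

View pics/b.png

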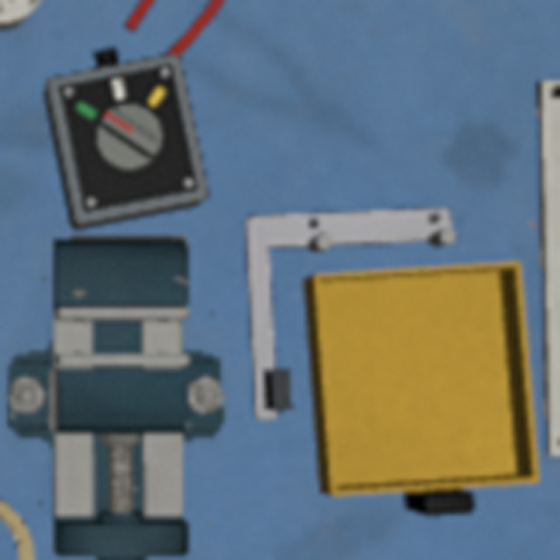

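View pics/c.png

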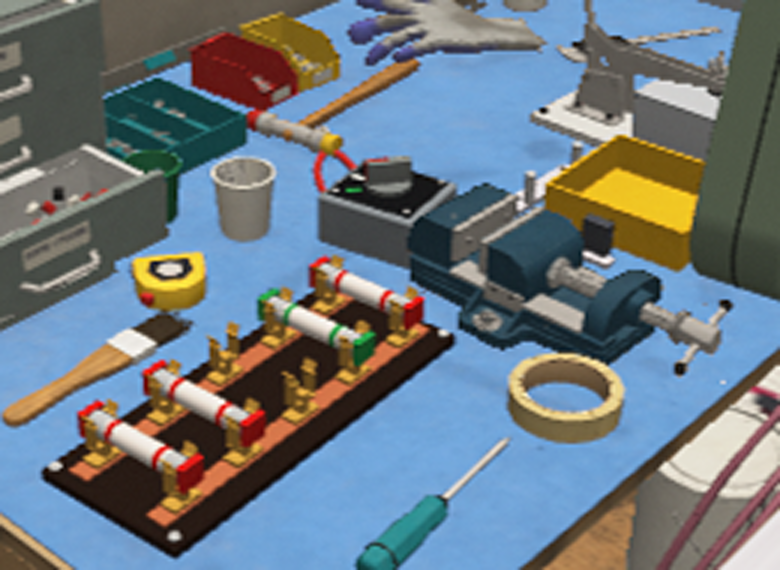

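```bash
cat >> h.py <<'E'
def go(x,y,z,yaw):
    o=bot.get_obs(); Rm=R.from_euler('xyz',o["ee_rot"]).as_matrix()
    s=Rm.T@(np.array([x,y,z])-o["tool_pos"])*1000
    rv=(R.from_matrix(Rm.T)*R.from_euler('xyz',[np.pi,0,yaw])).as_rotvec()
    print("go",dict(zip(("x","y","z","rx","ry","rz"),np.r_[s.round(1),rv.round(3)])),"t",round(o["time_s"],2))
E
python3 - <<'E'
from h import *
im,K,T=snap("top")
c=lambda u,v:(300+u/3.5,140+v/3.5)
k=ray(c(129,136),.07,K,T); print("knob",k)
print("tray rim c",ray(c(422,379),.045,K,T), [ray(c(*p),.045,K,T).round(3) for p in((308,276),(519,263),(538,482),(323,494))])
print("dowels",ray(c(320,241),.045,K,T),ray(c(443,236),.045,K,T))
print("stop",[ray(c(*p),.045,K,T).round(3) for p in((290,370),(290,408))])
print("box",[ray(c(*p),.055,K,T).round(3) for p in((47,82),(180,53),(208,195),(75,227))])
go(k[0],k[1],.2,.98)
E
```

```text
knob [ 0.65388767 -0.12649379  0.07      ]
tray rim c [ 0.48064829 -0.33880439  0.045     ] [array([ 0.555, -0.258,  0.045]), array([ 0.564, -0.411,  0.045]), array([ 0.407, -0.421,  0.045]), array([ 0.398, -0.266,  0.045])]
dowels [ 0.5805191  -0.26674918  0.045     ] [ 0.58408039 -0.35593284  0.045     ]
stop [array([ 0.487, -0.244,  0.045]), array([ 0.46 , -0.243,  0.045])]
box [array([ 0.695, -0.069,  0.055]), array([ 0.716, -0.165,  0.055]), array([ 0.613, -0.185,  0.055]), array([ 0.59 , -0.089,  0.055])]
go {'x': np.float64(593.5), 'y': np.float64(-272.3), 'z': np.float64(39.0), 'rx': np.float64(-0.001), 'ry': np.float64(-0.001), 'rz': np.float64(-0.7)} t 0.2
```

>>> {"op": "arm_command", "data": {
  "rows": [
    {"x":40,"y":-18,"z":0,"rz":-0.05},
    {"x":80,"y":-37,"z":0,"rz":-0.1},
    {"x":594,"y":-272,"z":0,"rz":-0.7},
    {"x":594,"y":-272,"z":0,"rz":-0.7},
    {"x":594,"y":-272,"z":0,"rz":-0.7},
    {"x":594,"y":-272,"z":0,"rz":-0.7},
    {"x":594,"y":-272,"z":0,"rz":-0.7},
    {"x":594,"y":-272,"z":0,"rz":-0.7},
    {"x":594,"y":-272,"z":0,"rz":-0.7},
    {"x":594,"y":-272,"z":0,"rz":-0.7},
    {"x":594,"y":-272,"z":0,"rz":-0.7},
    {"x":594,"y":-272,"z":0,"rz":-0.7,"grip":50}
  ]
}}

```text
$.rows[0]: bad value
```

```bash
python3 - <<'E'
from h import *
go(.654,-.1265,.2,.98)
E
```

```text
go {'x': np.float64(593.6), 'y': np.float64(-272.3), 'z': np.float64(39.0), 'rx': np.float64(-0.001), 'ry': np.float64(-0.001), 'rz': np.float64(-0.7)} t 0.2
```

>>> {"op": "arm_command", "data": {
  "rows": [
    {"x":40,"y":-18,"z":0,"rx":0,"ry":0,"rz":-0.05,"grip":100}
  ]
}}

```text
time_s: 0.28
tool_pos: [0.1865, -0.5293, 0.239]
ee_rot: [3.14, 0.004, 0.324]
ft_force: [0.9, -1.3, 0.8]
width: 0.997
```

>>> {"op": "arm_command", "data": {
  "rows": [
    {"x":554,"y":-254,"z":0,"rx":0,"ry":0,"rz":-0.65,"grip":50},
    {"x":554,"y":-254,"z":0,"rx":0,"ry":0,"rz":-0.65,"grip":50},
    {"x":554,"y":-254,"z":0,"rx":0,"ry":0,"rz":-0.65,"grip":50},
    {"x":554,"y":-254,"z":0,"rx":0,"ry":0,"rz":-0.65,"grip":50},
    {"x":554,"y":-254,"z":0,"rx":0,"ry":0,"rz":-0.65,"grip":50},
    {"x":554,"y":-254,"z":0,"rx":0,"ry":0,"rz":-0.65,"grip":50},
    {"x":554,"y":-254,"z":0,"rx":0,"ry":0,"rz":-0.65,"grip":50},
    {"x":554,"y":-254,"z":0,"rx":0,"ry":0,"rz":-0.65,"grip":50},
    {"x":554,"y":-254,"z":0,"rx":0,"ry":0,"rz":-0.65,"grip":50},
    {"x":554,"y":-254,"z":0,"rx":0,"ry":0,"rz":-0.65,"grip":50},
    {"x":554,"y":-254,"z":0,"rx":0,"ry":0,"rz":-0.65,"grip":50},
    {"x":554,"y":-254,"z":0,"rx":0,"ry":0,"rz":-0.65,"grip":50}
  ]
}}

```text
time_s: 1.28
tool_pos: [0.5542, -0.1795, 0.2392]
ee_rot: [-3.141, 0.0, 0.98]
ft_force: [1.0, -0.1, -0.4]
width: 0.498
```

```bash
python3 - <<'E'
from h import *
go(.654,-.1265,.2,.98)
E
```

```text
go {'x': np.float64(99.7), 'y': np.float64(53.4), 'z': np.float64(39.1), 'rx': np.float64(-0.0), 'ry': np.float64(0.0), 'rz': np.float64(0.0)} t 1.28
```

>>> {"op": "arm_command", "data": {
  "rows": [
    {"x":90,"y":49,"z":39,"rx":0,"ry":0,"rz":0,"grip":50},
    {"x":90,"y":49,"z":39,"rx":0,"ry":0,"rz":0,"grip":50},
    {"x":90,"y":49,"z":39,"rx":0,"ry":0,"rz":0,"grip":50},
    {"x":90,"y":49,"z":39,"rx":0,"ry":0,"rz":0,"grip":50},
    {"x":90,"y":49,"z":39,"rx":0,"ry":0,"rz":0,"grip":50}
  ]
}}

```text
time_s: 1.7
tool_pos: [0.6438, -0.1327, 0.1982]
ee_rot: [-3.138, 0.001, 0.982]
ft_force: [0.6, -0.5, -0.1]
width: 0.503
```

```bash
python3 - <<'E'
from h import *
im,K,T=snap("wrist","w1.png")
print(T.round(3),proj([.654,-.1265,.089],K,T))
go(.654,-.1265,.2,.98)
E
```

```text
[[ 0.831 -0.524 -0.186  0.691]
 [-0.556 -0.786 -0.271 -0.064]
 [-0.004  0.328 -0.945  0.333]
 [ 0.     0.     0.     1.   ]] [284.41513792 195.32698075]
go {'x': np.float64(11.8), 'y': np.float64(4.7), 'z': np.float64(-0.6), 'rx': np.float64(-0.002), 'ry': np.float64(0.001), 'rz': np.float64(0.001)} t 1.75
```

View pics/w1.png

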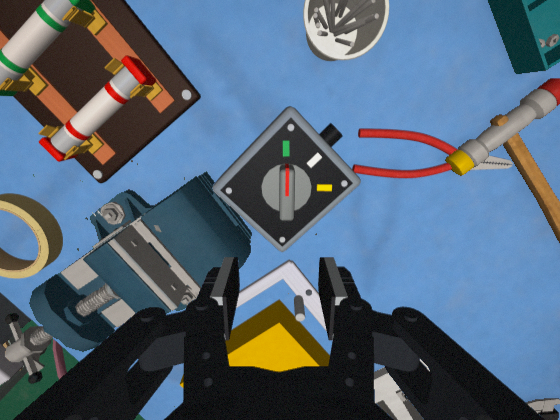

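```bash
python3 - <<'E'
from h import *
im,K,T=snap("wrist")
p=ray((287,193),.089,K,T);print(p); go(p[0],p[1],.078,.98)
E
```

```text
[ 0.65663473 -0.12738742  0.089     ]
go {'x': np.float64(13.2), 'y': np.float64(7.1), 'z': np.float64(122.3), 'rx': np.float64(-0.0), 'ry': np.float64(0.001), 'rz': np.float64(-0.0)} t 1.8
```

>>> {"op": "arm_command", "data": {
  "rows": [
    {"x":12.5,"y":6,"z":30,"rx":0,"ry":0,"rz":0,"grip":50},
    {"x":12.5,"y":6,"z":65,"rx":0,"ry":0,"rz":0,"grip":50},
    {"x":12.5,"y":6,"z":95,"rx":0,"ry":0,"rz":0,"grip":50},
    {"x":12.5,"y":6,"z":122,"rx":0,"ry":0,"rz":0,"grip":50},
    {"x":12.5,"y":6,"z":122,"rx":0,"ry":0,"rz":0,"grip":50},
    {"x":12.5,"y":6,"z":122,"rx":0,"ry":0,"rz":0,"grip":50},
    {"x":12.5,"y":6,"z":122,"rx":0,"ry":0,"rz":0,"grip":20},
    {"x":12.5,"y":6,"z":122,"rx":0,"ry":0,"rz":0,"grip":0},
    {"x":12.5,"y":6,"z":122,"rx":0,"ry":0,"rz":0,"grip":0},
    {"x":12.5,"y":6,"z":122,"rx":0,"ry":0,"rz":0,"grip":0},
    {"x":12.5,"y":6,"z":122,"rx":0,"ry":0,"rz":0,"grip":0},
    {"x":12.5,"y":6,"z":122,"rx":0,"ry":0,"rz":0,"grip":0}
  ]
}}

```text
time_s: 2.8
tool_pos: [0.6557, -0.1266, 0.0822]
ee_rot: [-3.141, -0.0, 0.98]
ft_force: [-7.2, 2.7, 8.7]
width: 0.129
```

>>> {"op": "arm_command", "data": {
  "rows": [
    {"x":0,"y":0,"z":-3,"rx":0,"ry":0,"rz":0.1,"grip":0},
    {"x":0,"y":0,"z":-3,"rx":0,"ry":0,"rz":0.2,"grip":0},
    {"x":0,"y":0,"z":-3,"rx":0,"ry":0,"rz":0.3,"grip":0},
    {"x":0,"y":0,"z":-3,"rx":0,"ry":0,"rz":0.4,"grip":0},
    {"x":0,"y":0,"z":-3,"rx":0,"ry":0,"rz":0.5,"grip":0},
    {"x":0,"y":0,"z":-3,"rx":0,"ry":0,"rz":0.6,"grip":0},
    {"x":0,"y":0,"z":-3,"rx":0,"ry":0,"rz":0.7,"grip":0},
    {"x":0,"y":0,"z":-3,"rx":0,"ry":0,"rz":0.8,"grip":0},
    {"x":0,"y":0,"z":-3,"rx":0,"ry":0,"rz":0.8,"grip":0},
    {"x":0,"y":0,"z":-3,"rx":0,"ry":0,"rz":0.8,"grip":0},
    {"x":0,"y":0,"z":-3,"rx":0,"ry":0,"rz":0.8,"grip":0}
  ]
}}

```text
time_s: 3.72
tool_pos: [0.6557, -0.1267, 0.0823]
ee_rot: [-3.141, 0.0, 0.182]
ft_force: [-3.0, 2.4, 1.8]
width: 0.131
```

>>> {"op": "arm_command", "data": {
  "rows": [
    {"x":0,"y":0,"z":0,"rx":0,"ry":0,"rz":0,"grip":40},
    {"x":0,"y":0,"z":0,"rx":0,"ry":0,"rz":0,"grip":40},
    {"x":0,"y":0,"z":0,"rx":0,"ry":0,"rz":0,"grip":40},
    {"x":0,"y":0,"z":-30,"rx":0,"ry":0,"rz":0,"grip":50},
    {"x":-10,"y":0,"z":-65,"rx":0,"ry":0,"rz":0,"grip":50},
    {"x":-10,"y":0,"z":-100,"rx":0,"ry":0,"rz":0,"grip":50},
    {"x":-10,"y":0,"z":-130,"rx":0,"ry":0,"rz":0,"grip":50},
    {"x":-10,"y":0,"z":-130,"rx":0,"ry":0,"rz":0,"grip":50}
  ]
}}

```text
time_s: 4.38
tool_pos: [0.6513, -0.1306, 0.2217]
ee_rot: [3.133, -0.016, 0.18]
ft_force: [1.4, -0.8, 1.5]
width: 0.499
```

```bash
python3 - <<'E'
from h import *
im,K,T=snap("wrist","w2.png")
go(.552,.0253,.2,.066)
E
```

```text
go {'x': np.float64(-68.7), 'y': np.float64(-170.6), 'z': np.float64(16.3), 'rx': np.float64(0.006), 'ry': np.float64(-0.012), 'rz': np.float64(0.114)} t 4.43
```

View pics/w2.png

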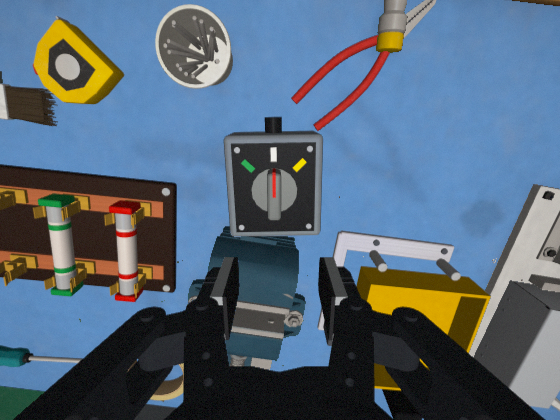

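>>> {"op": "arm_command", "data": {
  "rows": [
    {"x":-35,"y":-20,"z":0,"rx":0,"ry":0,"rz":0.02,"grip":50},
    {"x":-68,"y":-170,"z":6,"rx":0,"ry":0,"rz":0.114,"grip":50},
    {"x":-68,"y":-170,"z":6,"rx":0,"ry":0,"rz":0.114,"grip":50},
    {"x":-68,"y":-170,"z":6,"rx":0,"ry":0,"rz":0.114,"grip":50},
    {"x":-68,"y":-170,"z":6,"rx":0,"ry":0,"rz":0.114,"grip":50},
    {"x":-68,"y":-170,"z":6,"rx":0,"ry":0,"rz":0.114,"grip":50},
    {"x":-68,"y":-170,"z":6,"rx":0,"ry":0,"rz":0.114,"grip":50}
  ]
}}

```text
time_s: 5.02
tool_pos: [0.5479, 0.0277, 0.2045]
ee_rot: [3.141, 0.001, 0.069]
ft_force: [0.9, -0.2, -0.1]
width: 0.504
```

```bash
cat >> h.py <<'E'
def mask_blob(im,K,T,col,z,amin=30,near=None,r=.09):
    for c,a,b in blobs(im,col,amin)[1]:
        p=ray(c,z,K,T)
        if near is None or np.hypot(*(p[:2]-near))<r: print(col,c,a,b,p.round(4))
E
python3 - <<'E'
from h import *
im,K,T=snap("wrist","w3.png")
for c in('red','green'): mask_blob(im,K,T,c,.056)
print([proj(p,K,T).round(0) for p in((.552,.0253,.058),(.6,.03,.058),(.5,.02,.058))])
go(.552,.0253,.044,.066)
E
```

```text
red [502.2, 7.7] 209 [487, 0, 31, 17] [ 0.7185 -0.1436  0.056 ]
red [489.6, 69.9] 145 [486, 54, 8, 34] [ 0.6726 -0.1471  0.056 ]
red [52.8, 134.6] 395 [32, 130, 43, 11] [0.5918 0.2381 0.056 ]
red [282.5, 135.0] 278 [270, 130, 26, 11] [0.6059 0.027  0.056 ]
red [60.9, 165.4] 156 [47, 161, 28, 9] [0.5633 0.2355 0.056 ]
red [282.5, 166.0] 132 [272, 162, 22, 8] [0.5771 0.0249 0.056 ]
red [7.8, 215.4] 91 [0, 209, 17, 11] [0.5081 0.2975 0.056 ]
red [72.9, 216.3] 135 [61, 210, 24, 11] [0.5116 0.2322 0.056 ]
red [282.0, 217.3] 101 [273, 214, 19, 7] [0.5249 0.0216 0.056 ]
red [14.9, 240.4] 215 [0, 232, 31, 15] [0.4804 0.2964 0.056 ]
red [78.1, 241.3] 248 [61, 232, 36, 15] [0.4839 0.2311 0.056 ]
red [282.0, 242.9] 161 [271, 239, 23, 8] [0.4965 0.0195 0.056 ]
green [435.3, 62.2] 175 [427, 54, 18, 18] [ 0.6754 -0.099   0.056 ]
green [205.9, 135.0] 301 [191, 130, 30, 11] [0.601  0.0974 0.056 ]
green [208.6, 165.9] 127 [198, 162, 22, 8] [0.5724 0.0951 0.056 ]
green [212.3, 217.1] 98 [203, 213, 20, 8] [0.5203 0.0918 0.056 ]
green [212.2, 242.9] 166 [201, 238, 24, 9] [0.4915 0.092  0.056 ]
green [25.7, 382.3] 2743 [0, 345, 77, 75] [0.2827 0.3258 0.056 ]
green [164.5, 397.2] 1375 [134, 368, 50, 52] [0.2691 0.1538 0.056 ]
green [513.0, 388.5] 60 [506, 385, 13, 9] [ 0.314  -0.2864  0.056 ]
green [550.4, 392.6] 194 [541, 387, 19, 12] [ 0.3105 -0.3361  0.056 ]
green [401.5, 413.7] 320 [384, 404, 40, 16] [ 0.2607 -0.1548  0.056 ]
green [556.1, 409.9] 50 [551, 407, 9, 9] [ 0.2813 -0.3546  0.056 ]
[array([280., 192.]), array([279., 141.]), array([282., 241.])]
go {'x': np.float64(3.2), 'y': np.float64(1.4), 'z': np.float64(160.9), 'rx': np.float64(0.001), 'ry': np.float64(0.0), 'rz': np.float64(0.001)} t 5.07
```

View pics/w3.png

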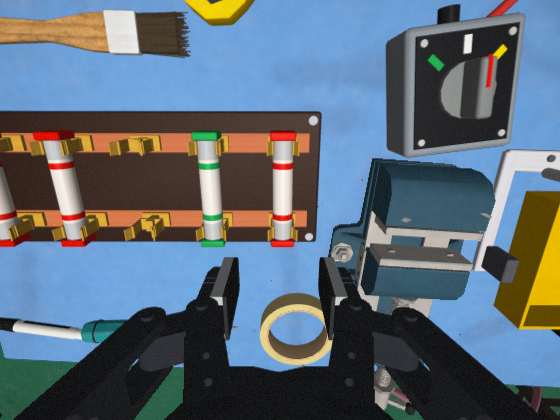

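>>> {"op": "arm_command", "data": {
  "rows": [
    {"x":3.5,"y":2.7,"z":40,"rx":0,"ry":0,"rz":0,"grip":50},
    {"x":3.5,"y":2.7,"z":80,"rx":0,"ry":0,"rz":0,"grip":50},
    {"x":3.5,"y":2.7,"z":115,"rx":0,"ry":0,"rz":0,"grip":50},
    {"x":3.5,"y":2.7,"z":145,"rx":0,"ry":0,"rz":0,"grip":50},
    {"x":3.5,"y":2.7,"z":161,"rx":0,"ry":0,"rz":0,"grip":50},
    {"x":3.5,"y":2.7,"z":161,"rx":0,"ry":0,"rz":0,"grip":50},
    {"x":3.5,"y":2.7,"z":161,"rx":0,"ry":0,"rz":0,"grip":30},
    {"x":3.5,"y":2.7,"z":161,"rx":0,"ry":0,"rz":0,"grip":0},
    {"x":3.5,"y":2.7,"z":161,"rx":0,"ry":0,"rz":0,"grip":0},
    {"x":3.5,"y":2.7,"z":161,"rx":0,"ry":0,"rz":0,"grip":0},
    {"x":3.5,"y":2.7,"z":161,"rx":0,"ry":0,"rz":0,"grip":0}
  ]
}}

```text
time_s: 5.98
tool_pos: [0.5539, 0.0242, 0.0456]
ee_rot: [3.142, -0.004, 0.066]
ft_force: [1.8, 3.3, -2.7]
width: 0.206
```

>>> {"op": "arm_command", "data": {
  "rows": [
    {"x":0,"y":0,"z":-5,"rx":0,"ry":0,"rz":0,"grip":0},
    {"x":0,"y":0,"z":-10,"rx":0,"ry":0,"rz":0,"grip":0},
    {"x":0,"y":0,"z":-15,"rx":0,"ry":0,"rz":0,"grip":0},
    {"x":0,"y":0,"z":-25,"rx":0,"ry":0,"rz":0,"grip":0},
    {"x":0,"y":0,"z":-45,"rx":0,"ry":0,"rz":0,"grip":0},
    {"x":0,"y":0,"z":-75,"rx":0,"ry":0,"rz":0,"grip":0},
    {"x":0,"y":0,"z":-110,"rx":0,"ry":0,"rz":0,"grip":0},
    {"x":0,"y":0,"z":-130,"rx":0,"ry":0,"rz":0,"grip":0},
    {"x":0,"y":0,"z":-130,"rx":0,"ry":0,"rz":0,"grip":0}
  ]
}}

```text
time_s: 6.73
tool_pos: [0.5568, 0.0229, 0.1819]
ee_rot: [3.138, -0.013, 0.066]
ft_force: [1.0, 0.2, -0.7]
width: 0.216
```

```bash
python3 - <<'E'
from h import *
im,K,T=snap("top","top1.png")
m,_=blobs(im,'yellow'); m[:, :380]=0; m[:200]=0
r=cv2.minAreaRect(cv2.findNonZero(m)); print(r,ray(r[0],.045,K,T))
go(.481,-.339,.17,.066)
print(bot.get_obs()["ft_force"])
E
```

```text
((420.67242431640625, 248.0689697265625), (63.695884704589844, 59.128379821777344), 85.2363510131836) [ 0.48119393 -0.33906922  0.045     ]
go {'x': np.float64(-97.7), 'y': np.float64(356.4), 'z': np.float64(9.0), 'rx': np.float64(0.003), 'ry': np.float64(-0.008), 'rz': np.float64(-0.0)} t 6.78
[ 0.06842498 -0.20261506 -1.26913937]
```

>>> {"op": "arm_command", "data": {
  "rows": [
    {"x":-98,"y":398,"z":0,"rx":0,"ry":0,"rz":0,"grip":0},
    {"x":-98,"y":398,"z":0,"rx":0,"ry":0,"rz":0,"grip":0},
    {"x":-98,"y":398,"z":0,"rx":0,"ry":0,"rz":0,"grip":0},
    {"x":-98,"y":398,"z":0,"rx":0,"ry":0,"rz":0,"grip":0},
    {"x":-98,"y":398,"z":0,"rx":0,"ry":0,"rz":0,"grip":0},
    {"x":-98,"y":398,"z":0,"rx":0,"ry":0,"rz":0,"grip":0},
    {"x":-98,"y":398,"z":0,"rx":0,"ry":0,"rz":0,"grip":0},
    {"x":-98,"y":398,"z":0,"rx":0,"ry":0,"rz":0,"grip":0},
    {"x":-98,"y":398,"z":0,"rx":0,"ry":0,"rz":0,"grip":0},
    {"x":-98,"y":398,"z":0,"rx":0,"ry":0,"rz":0,"grip":0},
    {"x":-98,"y":398,"z":0,"rx":0,"ry":0,"rz":0,"grip":0},
    {"x":-98,"y":398,"z":0,"rx":0,"ry":0,"rz":0,"grip":0}
  ]
}}

```text
time_s: 7.78
tool_pos: [0.4788, -0.381, 0.1725]
ee_rot: [-3.139, 0.003, 0.062]
ft_force: [0.0, 0.8, -0.8]
width: 0.209
```

```bash
python3 - <<'E'
from h import *
im,K,T=snap("wrist","w4.png")
go(.4838,-.381,.05,.07); go(.4838,-.381,.022,.07)
E
```

```text
go {'x': np.float64(4.6), 'y': np.float64(2.3), 'z': np.float64(122.5), 'rx': np.float64(-0.003), 'ry': np.float64(0.002), 'rz': np.float64(-0.006)} t 7.83
go {'x': np.float64(4.7), 'y': np.float64(2.4), 'z': np.float64(150.5), 'rx': np.float64(-0.003), 'ry': np.float64(0.002), 'rz': np.float64(-0.006)} t 7.83
```

View pics/w4.png

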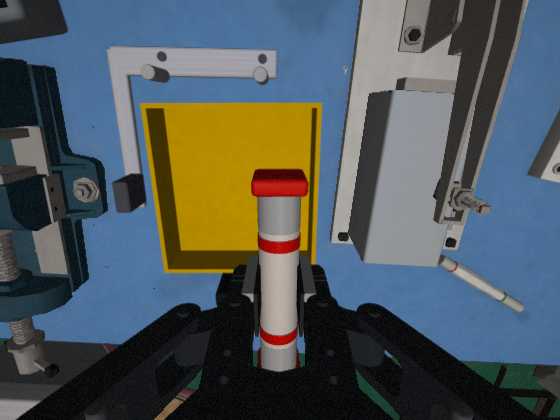

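>>> {"op": "arm_command", "data": {
  "rows": [
    {"x":5,"y":-2,"z":35,"rx":0,"ry":0,"rz":-0.006,"grip":0},
    {"x":5,"y":-2,"z":70,"rx":0,"ry":0,"rz":-0.006,"grip":0},
    {"x":5,"y":-2,"z":105,"rx":0,"ry":0,"rz":-0.006,"grip":0},
    {"x":5,"y":-2,"z":135,"rx":0,"ry":0,"rz":-0.006,"grip":0},
    {"x":5,"y":-2,"z":149,"rx":0,"ry":0,"rz":-0.006,"grip":0},
    {"x":5,"y":-2,"z":149,"rx":0,"ry":0,"rz":-0.006,"grip":0},
    {"x":5,"y":-2,"z":149,"rx":0,"ry":0,"rz":-0.006,"grip":30},
    {"x":5,"y":-2,"z":149,"rx":0,"ry":0,"rz":-0.006,"grip":30},
    {"x":5,"y":-2,"z":149,"rx":0,"ry":0,"rz":-0.006,"grip":30},
    {"x":5,"y":-2,"z":120,"rx":0,"ry":0,"rz":-0.006,"grip":30},
    {"x":5,"y":-2,"z":85,"rx":0,"ry":0,"rz":-0.006,"grip":30},
    {"x":5,"y":-2,"z":45,"rx":0,"ry":0,"rz":-0.006,"grip":30}
  ]
}}

```text
time_s: 8.83
tool_pos: [0.4852, -0.377, 0.1308]
ee_rot: [-3.141, 0.001, 0.072]
ft_force: [-0.4, -1.5, 0.5]
width: 0.305
```

>>> {"op": "arm_command", "data": {
  "rows": [
    {"x":0,"y":0,"z":-40,"rx":0,"ry":0,"rz":0,"grip":30},
    {"x":0,"y":0,"z":-70,"rx":0,"ry":0,"rz":0,"grip":50}
  ]
}}

```text
time_s: 9.0
tool_pos: [0.4873, -0.379, 0.2062]
ee_rot: [3.135, -0.006, 0.072]
ft_force: [0.9, -0.9, 0.1]
width: 0.425
```

```bash
python3 - <<'E'
from h import *
im,K,T=snap("wrist","w5.png")
mask_blob(im,K,T,'red',.02,near=(.484,-.37),r=.12)
go(.535,.240,.2,.066)
E
```

```text
red [273.4, 140.8] 180 [263, 137, 22, 9] [ 0.5364 -0.3724  0.02  ]
red [273.6, 167.9] 89 [265, 165, 18, 6] [ 0.5077 -0.3745  0.02  ]
red [274.0, 214.3] 63 [266, 212, 17, 5] [ 0.4545 -0.3784  0.02  ]
red [274.6, 237.6] 111 [265, 233, 20, 8] [ 0.4256 -0.3811  0.02  ]
go {'x': np.float64(89.4), 'y': np.float64(-616.9), 'z': np.float64(4.7), 'rx': np.float64(0.016), 'ry': np.float64(-0.013), 'rz': np.float64(0.006)} t 9.05
```

>>> {"op": "arm_command", "data": {
  "rows": [
    {"x":89,"y":-617,"z":0,"rx":0,"ry":0,"rz":0,"grip":50},
    {"x":89,"y":-617,"z":0,"rx":0,"ry":0,"rz":0,"grip":50},
    {"x":89,"y":-617,"z":0,"rx":0,"ry":0,"rz":0,"grip":50},
    {"x":89,"y":-617,"z":0,"rx":0,"ry":0,"rz":0,"grip":50},
    {"x":89,"y":-617,"z":0,"rx":0,"ry":0,"rz":0,"grip":50},
    {"x":89,"y":-617,"z":0,"rx":0,"ry":0,"rz":0,"grip":50},
    {"x":89,"y":-617,"z":0,"rx":0,"ry":0,"rz":0,"grip":50},
    {"x":89,"y":-617,"z":0,"rx":0,"ry":0,"rz":0,"grip":50},
    {"x":89,"y":-617,"z":0,"rx":0,"ry":0,"rz":0,"grip":50},
    {"x":89,"y":-617,"z":0,"rx":0,"ry":0,"rz":0,"grip":50},
    {"x":89,"y":-617,"z":0,"rx":0,"ry":0,"rz":0,"grip":50},
    {"x":89,"y":-617,"z":0,"rx":0,"ry":0,"rz":0,"grip":50}
  ]
}}

```text
time_s: 10.05
tool_pos: [0.5222, 0.1235, 0.2018]
ee_rot: [3.142, -0.005, 0.072]
ft_force: [1.0, -0.2, 0.0]
width: 0.502
```

```bash
python3 - <<'E'
from h import *
go(.535,.240,.2,.066)
E
```

```text
go {'x': np.float64(21.1), 'y': np.float64(-115.3), 'z': np.float64(1.9), 'rx': np.float64(0.0), 'ry': np.float64(-0.005), 'rz': np.float64(0.006)} t 10.05
```

>>> {"op": "arm_command", "data": {
  "rows": [
    {"x":21,"y":-115,"z":0,"rx":0,"ry":0,"rz":0.006,"grip":50},
    {"x":21,"y":-115,"z":0,"rx":0,"ry":0,"rz":0.006,"grip":50},
    {"x":21,"y":-115,"z":0,"rx":0,"ry":0,"rz":0.006,"grip":50},
    {"x":21,"y":-115,"z":0,"rx":0,"ry":0,"rz":0.006,"grip":50},
    {"x":21,"y":-115,"z":0,"rx":0,"ry":0,"rz":0.006,"grip":50}
  ]
}}

```text
time_s: 10.47
tool_pos: [0.5346, 0.2395, 0.2011]
ee_rot: [-3.141, -0.004, 0.069]
ft_force: [-0.0, 0.2, -0.5]
width: 0.501
```

```bash
python3 - <<'E'
from h import *
im,K,T=snap("wrist","w6.png")
mask_blob(im,K,T,'red',.056,near=(.537,.28),r=.12)
go(.537,.240,.044,.066)
E
```

```text
red [201.2, 137.1] 317 [186, 132, 32, 12] [0.5865 0.3129 0.056 ]
red [278.7, 137.6] 260 [266, 132, 27, 12] [0.5909 0.2423 0.056 ]
red [204.2, 168.4] 132 [193, 164, 23, 8] [0.5577 0.3105 0.056 ]
red [278.5, 168.9] 134 [268, 165, 22, 8] [0.562  0.2404 0.056 ]
red [207.9, 220.1] 107 [198, 214, 21, 10] [0.5055 0.3074 0.056 ]
red [278.6, 220.2] 103 [269, 216, 20, 8] [0.5102 0.2368 0.056 ]
red [208.1, 245.9] 162 [197, 241, 24, 9] [0.4769 0.3074 0.056 ]
red [278.4, 246.0] 153 [267, 242, 24, 8] [0.4818 0.235  0.056 ]
go {'x': np.float64(2.2), 'y': np.float64(-1.8), 'z': np.float64(156.8), 'rx': np.float64(0.0), 'ry': np.float64(-0.003), 'rz': np.float64(0.001)} t 10.52
```

>>> {"op": "arm_command", "data": {
  "rows": [
    {"x":2,"y":-1,"z":40,"rx":0,"ry":0,"rz":0,"grip":50},
    {"x":2,"y":-1,"z":80,"rx":0,"ry":0,"rz":0,"grip":50},
    {"x":2,"y":-1,"z":115,"rx":0,"ry":0,"rz":0,"grip":50},
    {"x":2,"y":-1,"z":145,"rx":0,"ry":0,"rz":0,"grip":50},
    {"x":2,"y":-1,"z":157,"rx":0,"ry":0,"rz":0,"grip":50},
    {"x":2,"y":-1,"z":157,"rx":0,"ry":0,"rz":0,"grip":50},
    {"x":2,"y":-1,"z":157,"rx":0,"ry":0,"rz":0,"grip":30},
    {"x":2,"y":-1,"z":157,"rx":0,"ry":0,"rz":0,"grip":0},
    {"x":2,"y":-1,"z":157,"rx":0,"ry":0,"rz":0,"grip":0},
    {"x":2,"y":-1,"z":157,"rx":0,"ry":0,"rz":0,"grip":0},
    {"x":2,"y":-1,"z":157,"rx":0,"ry":0,"rz":0,"grip":0}
  ]
}}

```text
time_s: 11.43
tool_pos: [0.5382, 0.2397, 0.045]
ee_rot: [-3.14, -0.005, 0.066]
ft_force: [-0.0, 1.4, 5.9]
width: 0.209
```

>>> {"op": "arm_command", "data": {
  "rows": [
    {"x":0,"y":0,"z":-5,"rx":0,"ry":0,"rz":0,"grip":0},
    {"x":0,"y":0,"z":-10,"rx":0,"ry":0,"rz":0,"grip":0},
    {"x":0,"y":0,"z":-15,"rx":0,"ry":0,"rz":0,"grip":0},
    {"x":0,"y":0,"z":-25,"rx":0,"ry":0,"rz":0,"grip":0},
    {"x":0,"y":0,"z":-45,"rx":0,"ry":0,"rz":0,"grip":0},
    {"x":0,"y":0,"z":-75,"rx":0,"ry":0,"rz":0,"grip":0},
    {"x":0,"y":0,"z":-110,"rx":0,"ry":0,"rz":0,"grip":0},
    {"x":0,"y":0,"z":-130,"rx":0,"ry":0,"rz":0,"grip":0},
    {"x":0,"y":0,"z":-130,"rx":0,"ry":0,"rz":0,"grip":0}
  ]
}}

```text
time_s: 12.18
tool_pos: [0.5396, 0.2394, 0.1786]
ee_rot: [-3.14, -0.011, 0.066]
ft_force: [0.7, 0.2, 0.1]
width: 0.208
```

```bash
cat >> h.py <<'E'
def tray(save=None):
    im,K,T=snap("top",save)
    m,_=blobs(im,'yellow'); m[:, :380]=0; m[:200]=0
    r=cv2.minAreaRect(cv2.findNonZero(m)); print("tray",r,ray(r[0],.045,K,T).round(4))
E
python3 - <<'E'
from h import *
tray()
go(.479,-.30,.18,.07)
E
```

```text
tray ((420.63104248046875, 248.07241821289062), (63.695884704589844, 59.21142578125), 85.2363510131836) [ 0.4812 -0.339   0.045 ]
go {'x': np.float64(-94.3), 'y': np.float64(533.9), 'z': np.float64(-5.2), 'rx': np.float64(-0.001), 'ry': np.float64(-0.006), 'rz': np.float64(-0.004)} t 12.23
```

>>> {"op": "arm_command", "data": {
  "rows": [
    {"x":-94,"y":534,"z":-5,"rx":0,"ry":0,"rz":0,"grip":0},
    {"x":-94,"y":534,"z":-5,"rx":0,"ry":0,"rz":0,"grip":0},
    {"x":-94,"y":534,"z":-5,"rx":0,"ry":0,"rz":0,"grip":0},
    {"x":-94,"y":534,"z":-5,"rx":0,"ry":0,"rz":0,"grip":0},
    {"x":-94,"y":534,"z":-5,"rx":0,"ry":0,"rz":0,"grip":0},
    {"x":-94,"y":534,"z":-5,"rx":0,"ry":0,"rz":0,"grip":0},
    {"x":-94,"y":534,"z":-5,"rx":0,"ry":0,"rz":0,"grip":0},
    {"x":-94,"y":534,"z":-5,"rx":0,"ry":0,"rz":0,"grip":0},
    {"x":-94,"y":534,"z":-5,"rx":0,"ry":0,"rz":0,"grip":0},
    {"x":-94,"y":534,"z":-5,"rx":0,"ry":0,"rz":0,"grip":0},
    {"x":-94,"y":534,"z":-5,"rx":0,"ry":0,"rz":0,"grip":0},
    {"x":-94,"y":534,"z":-5,"rx":0,"ry":0,"rz":0,"grip":0}
  ]
}}

```text
time_s: 13.23
tool_pos: [0.4796, -0.2593, 0.1747]
ee_rot: [-3.139, 0.004, 0.066]
ft_force: [1.2, 0.2, -1.0]
width: 0.202
```

```bash
python3 - <<'E'
from h import *
go(.479,-.30,.18,.07)
E
```

```text
go {'x': np.float64(-3.3), 'y': np.float64(40.6), 'z': np.float64(-5.4), 'rx': np.float64(-0.003), 'ry': np.float64(0.004), 'rz': np.float64(-0.004)} t 13.23
```

>>> {"op": "arm_command", "data": {
  "rows": [
    {"x":-2,"y":40,"z":0,"rx":0,"ry":0,"rz":0,"grip":0},
    {"x":-2,"y":40,"z":0,"rx":0,"ry":0,"rz":0,"grip":0},
    {"x":-2,"y":40,"z":0,"rx":0,"ry":0,"rz":0,"grip":0},
    {"x":-2,"y":40,"z":0,"rx":0,"ry":0,"rz":0,"grip":0}
  ]
}}

```text
time_s: 13.57
tool_pos: [0.4811, -0.2973, 0.1748]
ee_rot: [-3.138, 0.003, 0.065]
ft_force: [-0.4, 0.3, -1.0]
width: 0.204
```

```bash
python3 - <<'E'
from h import *
im,K,T=snap("wrist","w7.png")
mask_blob(im,K,T,'red',.02,near=(.484,-.37),r=.1)
go(.479,-.301,.022,.07)
E
```

```text
red [361.4, 141.4] 254 [346, 137, 30, 10] [ 0.537  -0.3728  0.02  ]
red [278.3, 152.6] 685 [256, 144, 47, 25] [ 0.5213 -0.2949  0.02  ]
red [357.8, 171.2] 125 [348, 167, 21, 8] [ 0.5083 -0.3737  0.02  ]
red [278.0, 201.7] 387 [260, 196, 37, 15] [ 0.4719 -0.2978  0.02  ]
red [353.8, 221.4] 100 [345, 217, 19, 8] [ 0.4556 -0.3776  0.02  ]
red [353.0, 246.2] 176 [340, 237, 26, 14] [ 0.4273 -0.3809  0.02  ]
go {'x': np.float64(-2.3), 'y': np.float64(4.6), 'z': np.float64(153.1), 'rx': np.float64(-0.003), 'ry': np.float64(0.003), 'rz': np.float64(-0.004)} t 13.62
```

View pics/w7.png

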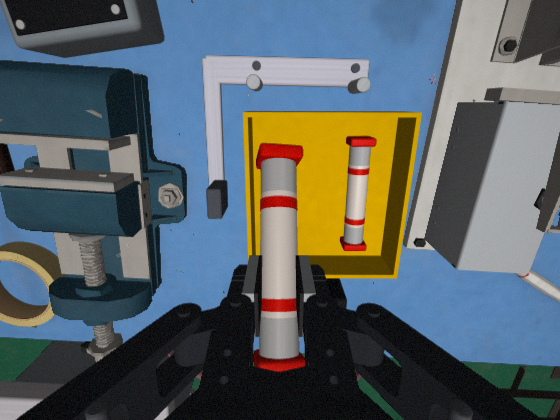

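>>> {"op": "arm_command", "data": {
  "rows": [
    {"x":-2,"y":4,"z":35,"rx":0,"ry":0,"rz":-0.004,"grip":0},
    {"x":-2,"y":4,"z":70,"rx":0,"ry":0,"rz":-0.004,"grip":0},
    {"x":-2,"y":4,"z":105,"rx":0,"ry":0,"rz":-0.004,"grip":0},
    {"x":-2,"y":4,"z":135,"rx":0,"ry":0,"rz":-0.004,"grip":0},
    {"x":-2,"y":4,"z":152,"rx":0,"ry":0,"rz":-0.004,"grip":0},
    {"x":-2,"y":4,"z":152,"rx":0,"ry":0,"rz":-0.004,"grip":0},
    {"x":-2,"y":4,"z":152,"rx":0,"ry":0,"rz":-0.004,"grip":30},
    {"x":-2,"y":4,"z":152,"rx":0,"ry":0,"rz":-0.004,"grip":30},
    {"x":-2,"y":4,"z":152,"rx":0,"ry":0,"rz":-0.004,"grip":30},
    {"x":-2,"y":4,"z":120,"rx":0,"ry":0,"rz":-0.004,"grip":30},
    {"x":-2,"y":4,"z":85,"rx":0,"ry":0,"rz":-0.004,"grip":30},
    {"x":-2,"y":4,"z":45,"rx":0,"ry":0,"rz":-0.004,"grip":30}
  ]
}}

```text
time_s: 14.62
tool_pos: [0.4799, -0.3014, 0.1326]
ee_rot: [-3.14, 0.002, 0.07]
ft_force: [0.4, -1.4, -1.1]
width: 0.3
```

>>> {"op": "arm_command", "data": {
  "rows": [
    {"x":0,"y":0,"z":-40,"rx":0,"ry":0,"rz":0,"grip":30},
    {"x":0,"y":0,"z":-70,"rx":0,"ry":0,"rz":0,"grip":50}
  ]
}}

```text
time_s: 14.78
tool_pos: [0.482, -0.3032, 0.2074]
ee_rot: [3.137, -0.005, 0.07]
ft_force: [1.8, -1.4, 0.3]
width: 0.426
```

```bash
python3 - <<'E'
from h import *
im,K,T=snap("wrist","w8.png")
mask_blob(im,K,T,'red',.02,near=(.484,-.34),r=.12)
go(.532,.312,.2,.066)
E
```

```text
red [273.1, 124.4] 177 [262, 121, 23, 8] [ 0.5475 -0.2949  0.02  ]
red [347.1, 140.5] 181 [335, 137, 25, 8] [ 0.5365 -0.3739  0.02  ]
red [273.6, 152.0] 91 [265, 149, 18, 6] [ 0.5191 -0.2973  0.02  ]
red [344.4, 167.8] 89 [336, 165, 18, 6] [ 0.5074 -0.3752  0.02  ]
red [274.1, 199.9] 73 [266, 197, 17, 6] [ 0.4658 -0.3013  0.02  ]
red [340.7, 213.8] 69 [333, 210, 17, 7] [ 0.4543 -0.3784  0.02  ]
red [274.5, 223.3] 117 [265, 217, 20, 10] [ 0.4376 -0.3036  0.02  ]
red [339.9, 236.4] 116 [329, 230, 23, 10] [ 0.4262 -0.3813  0.02  ]
go {'x': np.float64(90.2), 'y': np.float64(-613.0), 'z': np.float64(7.4), 'rx': np.float64(0.013), 'ry': np.float64(-0.013), 'rz': np.float64(0.004)} t 14.83
```

>>> {"op": "arm_command", "data": {
  "rows": [
    {"x":90,"y":-613,"z":4,"rx":0,"ry":0,"rz":0,"grip":50},
    {"x":90,"y":-613,"z":4,"rx":0,"ry":0,"rz":0,"grip":50},
    {"x":90,"y":-613,"z":4,"rx":0,"ry":0,"rz":0,"grip":50},
    {"x":90,"y":-613,"z":4,"rx":0,"ry":0,"rz":0,"grip":50},
    {"x":90,"y":-613,"z":4,"rx":0,"ry":0,"rz":0,"grip":50},
    {"x":90,"y":-613,"z":4,"rx":0,"ry":0,"rz":0,"grip":50},
    {"x":90,"y":-613,"z":4,"rx":0,"ry":0,"rz":0,"grip":50},
    {"x":90,"y":-613,"z":4,"rx":0,"ry":0,"rz":0,"grip":50},
    {"x":90,"y":-613,"z":4,"rx":0,"ry":0,"rz":0,"grip":50},
    {"x":90,"y":-613,"z":4,"rx":0,"ry":0,"rz":0,"grip":50},
    {"x":90,"y":-613,"z":4,"rx":0,"ry":0,"rz":0,"grip":50},
    {"x":90,"y":-613,"z":4,"rx":0,"ry":0,"rz":0,"grip":50}
  ]
}}

```text
time_s: 15.83
tool_pos: [0.5187, 0.1984, 0.2]
ee_rot: [-3.141, -0.003, 0.07]
ft_force: [1.4, -0.9, 0.1]
width: 0.503
```

```bash
python3 - <<'E'
from h import *
go(.532,.312,.2,.066)
E
```

```text
go {'x': np.float64(21.3), 'y': np.float64(-112.4), 'z': np.float64(0.1), 'rx': np.float64(-0.0), 'ry': np.float64(-0.003), 'rz': np.float64(0.004)} t 15.83
```

>>> {"op": "arm_command", "data": {
  "rows": [
    {"x":21,"y":-112,"z":0,"rx":0,"ry":0,"rz":0.004,"grip":50},
    {"x":21,"y":-112,"z":0,"rx":0,"ry":0,"rz":0.004,"grip":50},
    {"x":21,"y":-112,"z":0,"rx":0,"ry":0,"rz":0.004,"grip":50},
    {"x":21,"y":-112,"z":0,"rx":0,"ry":0,"rz":0.004,"grip":50},
    {"x":21,"y":-112,"z":0,"rx":0,"ry":0,"rz":0.004,"grip":50}
  ]
}}

```text
time_s: 16.25
tool_pos: [0.5316, 0.311, 0.1994]
ee_rot: [3.142, -0.001, 0.069]
ft_force: [-0.0, 0.3, 0.3]
width: 0.501
```

```bash
python3 - <<'E'
from h import *
im,K,T=snap("wrist","w9.png")
mask_blob(im,K,T,'red',.056,near=(.537,.28),r=.12)
go(.532,.311,.044,.066)
E
```

```text
red [278.1, 139.1] 282 [265, 134, 27, 12] [0.5864 0.3142 0.056 ]
red [278.5, 170.8] 134 [268, 167, 22, 8] [0.5573 0.3118 0.056 ]
red [277.9, 222.4] 98 [269, 219, 19, 7] [0.5052 0.3089 0.056 ]
red [277.9, 248.1] 155 [267, 244, 23, 8] [0.4768 0.3069 0.056 ]
go {'x': np.float64(0.4), 'y': np.float64(-1.4), 'z': np.float64(155.2), 'rx': np.float64(0.001), 'ry': np.float64(-0.001), 'rz': np.float64(0.001)} t 16.3
```

>>> {"op": "arm_command", "data": {
  "rows": [
    {"x":0.5,"y":-1,"z":40,"rx":0,"ry":0,"rz":0,"grip":50},
    {"x":0.5,"y":-1,"z":80,"rx":0,"ry":0,"rz":0,"grip":50},
    {"x":0.5,"y":-1,"z":115,"rx":0,"ry":0,"rz":0,"grip":50},
    {"x":0.5,"y":-1,"z":145,"rx":0,"ry":0,"rz":0,"grip":50},
    {"x":0.5,"y":-1,"z":155,"rx":0,"ry":0,"rz":0,"grip":50},
    {"x":0.5,"y":-1,"z":155,"rx":0,"ry":0,"rz":0,"grip":50},
    {"x":0.5,"y":-1,"z":155,"rx":0,"ry":0,"rz":0,"grip":30},
    {"x":0.5,"y":-1,"z":155,"rx":0,"ry":0,"rz":0,"grip":0},
    {"x":0.5,"y":-1,"z":155,"rx":0,"ry":0,"rz":0,"grip":0},
    {"x":0.5,"y":-1,"z":155,"rx":0,"ry":0,"rz":0,"grip":0},
    {"x":0.5,"y":-1,"z":155,"rx":0,"ry":0,"rz":0,"grip":0}
  ]
}}

```text
time_s: 17.22
tool_pos: [0.5345, 0.3116, 0.0466]
ee_rot: [-3.139, -0.006, 0.066]
ft_force: [0.4, 2.0, 5.7]
width: 0.213
```

>>> {"op": "arm_command", "data": {
  "rows": [
    {"x":0,"y":0,"z":-5,"rx":0,"ry":0,"rz":0,"grip":0},
    {"x":0,"y":0,"z":-10,"rx":0,"ry":0,"rz":0,"grip":0},
    {"x":0,"y":0,"z":-15,"rx":0,"ry":0,"rz":0,"grip":0},
    {"x":0,"y":0,"z":-25,"rx":0,"ry":0,"rz":0,"grip":0},
    {"x":0,"y":0,"z":-45,"rx":0,"ry":0,"rz":0,"grip":0},
    {"x":0,"y":0,"z":-75,"rx":0,"ry":0,"rz":0,"grip":0},
    {"x":0,"y":0,"z":-110,"rx":0,"ry":0,"rz":0,"grip":0},
    {"x":0,"y":0,"z":-130,"rx":0,"ry":0,"rz":0,"grip":0},
    {"x":0,"y":0,"z":-130,"rx":0,"ry":0,"rz":0,"grip":0}
  ]
}}

```text
time_s: 17.97
tool_pos: [0.5358, 0.3113, 0.1804]
ee_rot: [-3.139, -0.011, 0.066]
ft_force: [1.9, 1.1, -0.3]
width: 0.204
```

```bash
python3 - <<'E'
from h import *
tray()
go(.481,-.339,.18,.07)
E
```

```text
tray ((420.7411804199219, 248.13526916503906), (63.581390380859375, 59.28639221191406), 85.60128784179688) [ 0.481  -0.3392  0.045 ]
go {'x': np.float64(-95.9), 'y': np.float64(644.8), 'z': np.float64(-4.1), 'rx': np.float64(-0.001), 'ry': np.float64(-0.006), 'rz': np.float64(-0.004)} t 18.02
```

>>> {"op": "arm_command", "data": {
  "rows": [
    {"x":-96,"y":645,"z":-5,"rx":0,"ry":0,"rz":0,"grip":0},
    {"x":-96,"y":645,"z":-5,"rx":0,"ry":0,"rz":0,"grip":0},
    {"x":-96,"y":645,"z":-5,"rx":0,"ry":0,"rz":0,"grip":0},
    {"x":-96,"y":645,"z":-5,"rx":0,"ry":0,"rz":0,"grip":0},
    {"x":-96,"y":645,"z":-5,"rx":0,"ry":0,"rz":0,"grip":0},
    {"x":-96,"y":645,"z":-5,"rx":0,"ry":0,"rz":0,"grip":0},
    {"x":-96,"y":645,"z":-5,"rx":0,"ry":0,"rz":0,"grip":0},
    {"x":-96,"y":645,"z":-5,"rx":0,"ry":0,"rz":0,"grip":0},
    {"x":-96,"y":645,"z":-5,"rx":0,"ry":0,"rz":0,"grip":0},
    {"x":-96,"y":645,"z":-5,"rx":0,"ry":0,"rz":0,"grip":0},
    {"x":-96,"y":645,"z":-5,"rx":0,"ry":0,"rz":0,"grip":0},
    {"x":-96,"y":645,"z":-5,"rx":0,"ry":0,"rz":0,"grip":0}
  ]
}}

```text
time_s: 19.02
tool_pos: [0.4889, -0.1892, 0.1752]
ee_rot: [-3.139, 0.004, 0.066]
ft_force: [1.0, 0.0, -0.8]
width: 0.207
```

```bash
python3 - <<'E'
from h import *
go(.481,-.339,.18,.07)
E
```

```text
go {'x': np.float64(-17.8), 'y': np.float64(148.9), 'z': np.float64(-5.0), 'rx': np.float64(-0.002), 'ry': np.float64(0.004), 'rz': np.float64(-0.004)} t 19.02
```

>>> {"op": "arm_command", "data": {
  "rows": [
    {"x":-18,"y":149,"z":0,"rx":0,"ry":0,"rz":0,"grip":0},
    {"x":-18,"y":149,"z":0,"rx":0,"ry":0,"rz":0,"grip":0},
    {"x":-18,"y":149,"z":0,"rx":0,"ry":0,"rz":0,"grip":0},
    {"x":-18,"y":149,"z":0,"rx":0,"ry":0,"rz":0,"grip":0},
    {"x":-18,"y":149,"z":0,"rx":0,"ry":0,"rz":0,"grip":0},
    {"x":-18,"y":149,"z":0,"rx":0,"ry":0,"rz":0,"grip":0}
  ]
}}

```text
time_s: 19.52
tool_pos: [0.4813, -0.3383, 0.175]
ee_rot: [-3.138, 0.004, 0.063]
ft_force: [0.4, 1.0, -0.9]
width: 0.206
```

```bash
python3 - <<'E'
from h import *
im,K,T=snap("wrist","w10.png")
mask_blob(im,K,T,'red',.02,near=(.484,-.34),r=.12)
go(.481,-.339,.038,.07)
E
```

```text
red [235.3, 121.0] 229 [222, 117, 27, 9] [ 0.5482 -0.2944  0.02  ]
red [317.8, 138.6] 236 [306, 134, 25, 10] [ 0.537  -0.3725  0.02  ]
red [237.6, 152.1] 123 [228, 149, 20, 7] [ 0.5196 -0.297   0.02  ]
red [316.3, 168.6] 116 [307, 165, 20, 8] [ 0.5083 -0.3741  0.02  ]
red [278.1, 180.9] 1015 [251, 168, 55, 24] [ 0.4937 -0.3376  0.02  ]
red [241.0, 204.2] 105 [232, 200, 19, 8] [ 0.467  -0.3014  0.02  ]
red [314.8, 219.2] 100 [306, 215, 19, 8] [ 0.4554 -0.378   0.02  ]
red [241.6, 230.1] 147 [231, 225, 23, 9] [ 0.4383 -0.3026  0.02  ]
red [278.0, 240.7] 485 [258, 231, 41, 18] [ 0.4286 -0.3415  0.02  ]
red [315.2, 244.3] 138 [304, 238, 23, 10] [ 0.4269 -0.3814  0.02  ]
go {'x': np.float64(-0.3), 'y': np.float64(2.5), 'z': np.float64(137.1), 'rx': np.float64(-0.004), 'ry': np.float64(0.003), 'rz': np.float64(-0.005)} t 19.57
```

>>> {"op": "arm_command", "data": {
  "rows": [
    {"x":0,"y":2,"z":35,"rx":0,"ry":0,"rz":-0.004,"grip":0},
    {"x":0,"y":2,"z":70,"rx":0,"ry":0,"rz":-0.004,"grip":0},
    {"x":0,"y":2,"z":105,"rx":0,"ry":0,"rz":-0.004,"grip":0},
    {"x":0,"y":2,"z":130,"rx":0,"ry":0,"rz":-0.004,"grip":0},
    {"x":0,"y":2,"z":137,"rx":0,"ry":0,"rz":-0.004,"grip":0},
    {"x":0,"y":2,"z":137,"rx":0,"ry":0,"rz":-0.004,"grip":0},
    {"x":0,"y":2,"z":137,"rx":0,"ry":0,"rz":-0.004,"grip":32},
    {"x":0,"y":2,"z":137,"rx":0,"ry":0,"rz":-0.004,"grip":32},
    {"x":0,"y":2,"z":137,"rx":0,"ry":0,"rz":-0.004,"grip":32},
    {"x":0,"y":2,"z":110,"rx":0,"ry":0,"rz":-0.004,"grip":32},
    {"x":0,"y":2,"z":75,"rx":0,"ry":0,"rz":-0.004,"grip":32},
    {"x":0,"y":2,"z":40,"rx":0,"ry":0,"rz":-0.004,"grip":32}
  ]
}}

```text
time_s: 20.57
tool_pos: [0.4833, -0.3398, 0.1396]
ee_rot: [3.141, -0.0, 0.07]
ft_force: [-0.0, -0.2, -0.2]
width: 0.319
```

>>> {"op": "arm_command", "data": {
  "rows": [
    {"x":0,"y":0,"z":-40,"rx":0,"ry":0,"rz":0,"grip":40},
    {"x":0,"y":0,"z":-70,"rx":0,"ry":0,"rz":0,"grip":50}
  ]
}}

```text
time_s: 20.73
tool_pos: [0.4847, -0.3411, 0.2134]
ee_rot: [3.136, -0.005, 0.07]
ft_force: [1.0, 0.1, 0.4]
width: 0.496
```

```bash
python3 - <<'E'
from h import *
im,K,T=snap("wrist","w11.png")
mask_blob(im,K,T,'red',.02,near=(.484,-.34),r=.12)
go(.6557,-.1267,.2,.18)
E
```

```text
red [236.5, 124.0] 161 [225, 120, 24, 9] [ 0.5476 -0.2943  0.02  ]
red [273.0, 139.7] 176 [262, 136, 23, 9] [ 0.534  -0.3338  0.02  ]
red [309.9, 139.9] 188 [299, 136, 23, 9] [ 0.5365 -0.3734  0.02  ]
red [238.5, 151.3] 99 [230, 148, 18, 7] [ 0.5191 -0.2972  0.02  ]
red [274.7, 166.5] 89 [266, 163, 18, 7] [ 0.5052 -0.3375  0.02  ]
red [308.4, 166.7] 87 [300, 164, 18, 6] [ 0.5075 -0.3747  0.02  ]
red [241.2, 198.2] 70 [233, 195, 17, 6] [ 0.4661 -0.3016  0.02  ]
red [277.1, 211.9] 69 [269, 208, 17, 7] [ 0.4523 -0.3437  0.02  ]
red [307.1, 212.1] 64 [299, 209, 17, 6] [ 0.4544 -0.3786  0.02  ]
red [241.8, 221.5] 114 [232, 217, 21, 8] [ 0.4376 -0.3032  0.02  ]
red [278.1, 234.4] 100 [269, 228, 19, 10] [ 0.424  -0.3469  0.02  ]
red [307.2, 234.6] 106 [298, 230, 20, 8] [ 0.426  -0.3815  0.02  ]
go {'x': np.float64(182.6), 'y': np.float64(-205.1), 'z': np.float64(20.1), 'rx': np.float64(0.015), 'ry': np.float64(-0.012), 'rz': np.float64(-0.11)} t 20.78
```

View pics/w11.png

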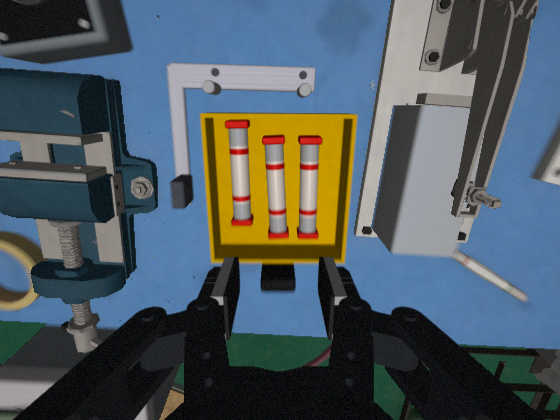

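>>> {"op": "arm_command", "data": {
  "rows": [
    {"x":180,"y":-205,"z":10,"rx":0,"ry":0,"rz":-0.11,"grip":50},
    {"x":180,"y":-205,"z":10,"rx":0,"ry":0,"rz":-0.11,"grip":50},
    {"x":180,"y":-205,"z":10,"rx":0,"ry":0,"rz":-0.11,"grip":50},
    {"x":180,"y":-205,"z":10,"rx":0,"ry":0,"rz":-0.11,"grip":50},
    {"x":180,"y":-205,"z":10,"rx":0,"ry":0,"rz":-0.11,"grip":50},
    {"x":180,"y":-205,"z":10,"rx":0,"ry":0,"rz":-0.11,"grip":50},
    {"x":180,"y":-205,"z":10,"rx":0,"ry":0,"rz":-0.11,"grip":50},
    {"x":180,"y":-205,"z":10,"rx":0,"ry":0,"rz":-0.11,"grip":50},
    {"x":180,"y":-205,"z":10,"rx":0,"ry":0,"rz":-0.11,"grip":50}
  ]
}}

```text
time_s: 21.53
tool_pos: [0.6496, -0.1216, 0.1988]
ee_rot: [3.14, -0.002, 0.183]
ft_force: [-0.2, -0.1, -0.5]
width: 0.503
```

```bash
python3 - <<'E'
from h import *
tray("top2.png")
go(.6557,-.1267,.083,.18)
E
```

```text
tray ((420.63104248046875, 248.07241821289062), (63.695884704589844, 59.21142578125), 85.2363510131836) [ 0.4812 -0.339   0.045 ]
go {'x': np.float64(5.8), 'y': np.float64(4.8), 'z': np.float64(115.7), 'rx': np.float64(0.002), 'ry': np.float64(-0.001), 'rz': np.float64(0.001)} t 21.58
```

>>> {"op": "arm_command", "data": {
  "rows": [
    {"x":6,"y":5,"z":30,"rx":0,"ry":0,"rz":0,"grip":50},
    {"x":6,"y":5,"z":65,"rx":0,"ry":0,"rz":0,"grip":50},
    {"x":6,"y":5,"z":95,"rx":0,"ry":0,"rz":0,"grip":50},
    {"x":6,"y":5,"z":116,"rx":0,"ry":0,"rz":0,"grip":50},
    {"x":6,"y":5,"z":116,"rx":0,"ry":0,"rz":0,"grip":50},
    {"x":6,"y":5,"z":116,"rx":0,"ry":0,"rz":0,"grip":50},
    {"x":6,"y":5,"z":116,"rx":0,"ry":0,"rz":0,"grip":20},
    {"x":6,"y":5,"z":116,"rx":0,"ry":0,"rz":0,"grip":0},
    {"x":6,"y":5,"z":116,"rx":0,"ry":0,"rz":0,"grip":0},
    {"x":6,"y":5,"z":116,"rx":0,"ry":0,"rz":0,"grip":0},
    {"x":6,"y":5,"z":116,"rx":0,"ry":0,"rz":0,"grip":0}
  ]
}}

```text
time_s: 22.5
tool_pos: [0.6571, -0.1265, 0.0851]
ee_rot: [3.14, -0.004, 0.18]
ft_force: [-1.6, 3.1, 6.4]
width: 0.126
```

>>> {"op": "arm_command", "data": {
  "rows": [
    {"x":0,"y":0,"z":0,"rx":0,"ry":0,"rz":0.1,"grip":0},
    {"x":0,"y":0,"z":0,"rx":0,"ry":0,"rz":0.2,"grip":0},
    {"x":0,"y":0,"z":0,"rx":0,"ry":0,"rz":0.3,"grip":0},
    {"x":0,"y":0,"z":0,"rx":0,"ry":0,"rz":0.4,"grip":0},
    {"x":0,"y":0,"z":0,"rx":0,"ry":0,"rz":0.5,"grip":0},
    {"x":0,"y":0,"z":0,"rx":0,"ry":0,"rz":0.6,"grip":0},
    {"x":0,"y":0,"z":0,"rx":0,"ry":0,"rz":0.7,"grip":0},
    {"x":0,"y":0,"z":0,"rx":0,"ry":0,"rz":0.79,"grip":0},
    {"x":0,"y":0,"z":0,"rx":0,"ry":0,"rz":0.79,"grip":0},
    {"x":0,"y":0,"z":0,"rx":0,"ry":0,"rz":0.79,"grip":0},
    {"x":0,"y":0,"z":0,"rx":0,"ry":0,"rz":0.79,"grip":0}
  ]
}}

```text
time_s: 23.42
tool_pos: [0.6568, -0.1276, 0.0851]
ee_rot: [-3.141, -0.004, -0.61]
ft_force: [-2.0, -0.3, 5.9]
width: 0.133
```

>>> {"op": "arm_command", "data": {
  "rows": [
    {"x":0,"y":0,"z":0,"rx":0,"ry":0,"rz":0,"grip":40},
    {"x":0,"y":0,"z":0,"rx":0,"ry":0,"rz":0,"grip":40},
    {"x":0,"y":0,"z":0,"rx":0,"ry":0,"rz":0,"grip":40},
    {"x":0,"y":0,"z":-30,"rx":0,"ry":0,"rz":0,"grip":50},
    {"x":-10,"y":0,"z":-65,"rx":0,"ry":0,"rz":0,"grip":50},
    {"x":-10,"y":0,"z":-100,"rx":0,"ry":0,"rz":0,"grip":50},
    {"x":-10,"y":0,"z":-130,"rx":0,"ry":0,"rz":0,"grip":50},
    {"x":-10,"y":0,"z":-130,"rx":0,"ry":0,"rz":0,"grip":50}
  ]
}}

```text
time_s: 24.08
tool_pos: [0.6518, -0.1222, 0.2209]
ee_rot: [-3.137, -0.015, -0.61]
ft_force: [1.8, -0.3, 1.4]
width: 0.498
```

```bash
python3 - <<'E'
from h import *
im,K,T=snap("wrist","w12.png")
tray()
go(.393,-.345,.2,.07)
E
```

```text
tray ((420.6684875488281, 248.1065216064453), (63.63669204711914, 59.29058074951172), 85.42607879638672) [ 0.4811 -0.3391  0.045 ]
go {'x': np.float64(-81.3), 'y': np.float64(329.8), 'z': np.float64(13.3), 'rx': np.float64(0.0), 'ry': np.float64(-0.005), 'rz': np.float64(-0.68)} t 24.18
```

View pics/w12.png

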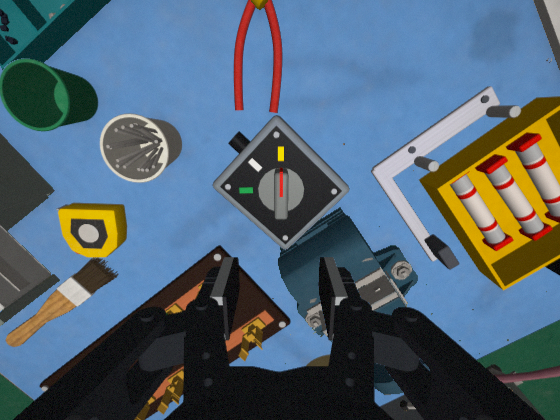

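>>> {"op": "arm_command", "data": {
  "rows": [
    {"x":-20,"y":30,"z":0,"rx":0,"ry":0,"rz":-0.05,"grip":75},
    {"x":-81,"y":330,"z":5,"rx":0,"ry":0,"rz":-0.68,"grip":75},
    {"x":-81,"y":330,"z":5,"rx":0,"ry":0,"rz":-0.68,"grip":75},
    {"x":-81,"y":330,"z":5,"rx":0,"ry":0,"rz":-0.68,"grip":75},
    {"x":-81,"y":330,"z":5,"rx":0,"ry":0,"rz":-0.68,"grip":75},
    {"x":-81,"y":330,"z":5,"rx":0,"ry":0,"rz":-0.68,"grip":75},
    {"x":-81,"y":330,"z":5,"rx":0,"ry":0,"rz":-0.68,"grip":75},
    {"x":-81,"y":330,"z":5,"rx":0,"ry":0,"rz":-0.68,"grip":75},
    {"x":-81,"y":330,"z":5,"rx":0,"ry":0,"rz":-0.68,"grip":75},
    {"x":-81,"y":330,"z":5,"rx":0,"ry":0,"rz":-0.68,"grip":75},
    {"x":-81,"y":330,"z":5,"rx":0,"ry":0,"rz":-0.68,"grip":75}
  ]
}}

```text
time_s: 25.1
tool_pos: [0.3901, -0.3449, 0.2046]
ee_rot: [-3.138, 0.002, 0.066]
ft_force: [0.5, -1.1, -0.1]
width: 0.749
```

```bash
python3 - <<'E'
from h import *
im,K,T=snap("wrist","w13.png")
x0,y0,x1,y1=150,40,400,290
b=cv2.resize(im[y0:y1,x0:x1],None,fx=2.4,fy=2.4,interpolation=cv2.INTER_CUBIC); cv2.imwrite("pics/w13c.png",b)
np.savez("w13.npz",K=K,T=T)
print([proj(p,K,T).round(1) for p in((.5805,-.2667,.045),(.584,-.356,.045),(.393,-.345,.08))])
go(.393,-.345,.06,.07)
E
```

```text
[array([196.7, -41.2]), array([307.4, -37.8]), array([278.2, 199.5])]
go {'x': np.float64(2.1), 'y': np.float64(1.3), 'z': np.float64(144.9), 'rx': np.float64(-0.003), 'ry': np.float64(0.001), 'rz': np.float64(-0.002)} t 25.15
```

View pics/w13c.png

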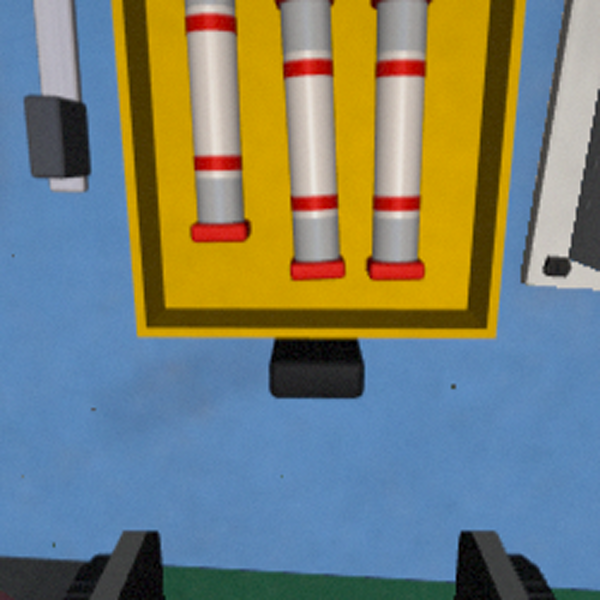

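>>> {"op": "arm_command", "data": {
  "rows": [
    {"x":2,"y":2,"z":40,"rx":0,"ry":0,"rz":0.006,"grip":75},
    {"x":2,"y":2,"z":80,"rx":0,"ry":0,"rz":0.006,"grip":75},
    {"x":2,"y":2,"z":115,"rx":0,"ry":0,"rz":0.006,"grip":75},
    {"x":2,"y":2,"z":140,"rx":0,"ry":0,"rz":0.006,"grip":75},
    {"x":2,"y":2,"z":145,"rx":0,"ry":0,"rz":0.006,"grip":75},
    {"x":2,"y":2,"z":145,"rx":0,"ry":0,"rz":0.006,"grip":75},
    {"x":2,"y":2,"z":145,"rx":0,"ry":0,"rz":0.006,"grip":30},
    {"x":2,"y":2,"z":145,"rx":0,"ry":0,"rz":0.006,"grip":10},
    {"x":2,"y":2,"z":145,"rx":0,"ry":0,"rz":0.006,"grip":10},
    {"x":2,"y":2,"z":145,"rx":0,"ry":0,"rz":0.006,"grip":10},
    {"x":2,"y":2,"z":145,"rx":0,"ry":0,"rz":0.006,"grip":10}
  ]
}}

```text
time_s: 26.07
tool_pos: [0.3955, -0.348, 0.0641]
ee_rot: [3.138, -0.003, 0.064]
ft_force: [1.1, 2.2, 6.2]
width: 0.406
```

>>> {"op": "arm_command", "data": {
  "rows": [
    {"x":6,"y":0,"z":0,"rx":0,"ry":0,"rz":0,"grip":10},
    {"x":12,"y":0,"z":0,"rx":0,"ry":0,"rz":0,"grip":10},
    {"x":12,"y":-6,"z":0,"rx":0,"ry":0,"rz":0,"grip":10},
    {"x":12,"y":-12,"z":0,"rx":0,"ry":0,"rz":0,"grip":10},
    {"x":12,"y":-15,"z":0,"rx":0,"ry":0,"rz":0,"grip":10},
    {"x":12,"y":-15,"z":0,"rx":0,"ry":0,"rz":0,"grip":10}
  ]
}}

```text
time_s: 26.57
tool_pos: [0.4066, -0.3342, 0.0643]
ee_rot: [3.134, -0.004, 0.062]
ft_force: [1.8, -5.0, 3.2]
width: 0.407
```

>>> {"op": "arm_command", "data": {
  "rows": [
    {"x":2,"y":0,"z":0,"rx":0,"ry":0,"rz":0,"grip":10},
    {"x":4,"y":0,"z":0,"rx":0,"ry":0,"rz":0,"grip":10},
    {"x":5,"y":0,"z":0,"rx":0,"ry":0,"rz":0,"grip":10},
    {"x":6,"y":0,"z":0,"rx":0,"ry":0,"rz":0,"grip":10},
    {"x":6,"y":0,"z":0,"rx":0,"ry":0,"rz":0,"grip":10}
  ]
}}

```text
time_s: 26.98
tool_pos: [0.4091, -0.3335, 0.0641]
ee_rot: [3.137, 0.004, 0.064]
ft_force: [-11.3, -3.9, 13.4]
width: 0.407
```

>>> {"op": "arm_command", "data": {
  "rows": [
    {"x":0,"y":-2,"z":0,"rx":0,"ry":0,"rz":0,"grip":10},
    {"x":0,"y":-4,"z":0,"rx":0,"ry":0,"rz":0,"grip":10},
    {"x":0,"y":-5,"z":0,"rx":0,"ry":0,"rz":0,"grip":10},
    {"x":0,"y":-6,"z":0,"rx":0,"ry":0,"rz":0,"grip":10},
    {"x":0,"y":-6,"z":0,"rx":0,"ry":0,"rz":0,"grip":10}
  ]
}}

```text
time_s: 27.4
tool_pos: [0.4103, -0.33, 0.0645]
ee_rot: [3.132, -0.001, 0.061]
ft_force: [-7.8, -10.2, 5.8]
width: 0.412
```

>>> {"op": "arm_command", "data": {
  "rows": [
    {"x":0,"y":-2,"z":0,"rx":0,"ry":0,"rz":0,"grip":10},
    {"x":0,"y":-4,"z":0,"rx":0,"ry":0,"rz":0,"grip":10},
    {"x":0,"y":-4,"z":0,"rx":0,"ry":0,"rz":0,"grip":10}
  ]
}}

```text
time_s: 27.65
tool_pos: [0.4105, -0.3268, 0.0647]
ee_rot: [3.13, -0.002, 0.059]
ft_force: [-7.3, -10.7, 4.9]
width: 0.405
```

```bash
python3 - <<'E'
from h import *
im,K,T=snap("top","top3.png")
cv2.imwrite("pics/t3c.png",cv2.resize(im[190:300,360:470],None,fx=5,fy=5,interpolation=cv2.INTER_CUBIC))
print(bot.get_obs()["ft_force"],bot.get_obs()["wrist_torque"])
E
```

```text
[ -7.37397444 -10.93060396   5.76807849] [-1.76661119  1.12696477 -1.62672893]
```

View pics/t3c.png

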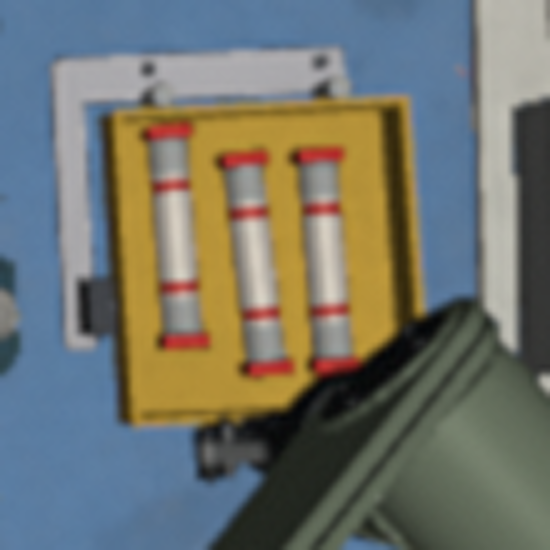

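>>> {"op": "arm_command", "data": {
  "rows": [
    {"x":-1,"y":-2,"z":0,"rx":0,"ry":0,"rz":0,"grip":10},
    {"x":-1,"y":-4,"z":0,"rx":0,"ry":0,"rz":0,"grip":10},
    {"x":-1,"y":-4,"z":0,"rx":0,"ry":0,"rz":0,"grip":10}
  ]
}}

```text
time_s: 27.95
tool_pos: [0.41, -0.3223, 0.0646]
ee_rot: [3.131, -0.004, 0.06]
ft_force: [-3.2, -10.2, 3.8]
width: 0.405
```

>>> {"op": "arm_command", "data": {
  "rows": [
    {"x":0,"y":-2,"z":0,"rx":0,"ry":0,"rz":0,"grip":10},
    {"x":0,"y":-4,"z":0,"rx":0,"ry":0,"rz":0,"grip":10},
    {"x":0,"y":-4,"z":0,"rx":0,"ry":0,"rz":0,"grip":10}
  ]
}}

```text
time_s: 28.2
tool_pos: [0.41, -0.322, 0.0651]
ee_rot: [3.124, -0.004, 0.06]
ft_force: [-4.3, -19.3, -0.8]
width: 0.407
```

>>> {"op": "arm_command", "data": {
  "rows": [
    {"x":2,"y":0,"z":0,"rx":0,"ry":0,"rz":0,"grip":10},
    {"x":4,"y":0,"z":0,"rx":0,"ry":0,"rz":0,"grip":10},
    {"x":4,"y":0,"z":0,"rx":0,"ry":0,"rz":0,"grip":10}
  ]
}}

```text
time_s: 28.45
tool_pos: [0.4101, -0.322, 0.065]
ee_rot: [3.125, 0.005, 0.061]
ft_force: [-18.1, -21.1, 7.0]
width: 0.407
```

>>> {"op": "arm_command", "data": {
  "rows": [
    {"x":-2,"y":2,"z":0,"rx":0,"ry":0,"rz":0,"grip":10},
    {"x":-2,"y":2,"z":0,"rx":0,"ry":0,"rz":0,"grip":75},
    {"x":-2,"y":4,"z":0,"rx":0,"ry":0,"rz":0,"grip":75},
    {"x":-2,"y":4,"z":0,"rx":0,"ry":0,"rz":0,"grip":75},
    {"x":-2,"y":4,"z":-30,"rx":0,"ry":0,"rz":0,"grip":75},
    {"x":-2,"y":4,"z":-70,"rx":0,"ry":0,"rz":0,"grip":75},
    {"x":-2,"y":4,"z":-110,"rx":0,"ry":0,"rz":0,"grip":75},
    {"x":-2,"y":4,"z":-145,"rx":0,"ry":0,"rz":0,"grip":75},
    {"x":-2,"y":4,"z":-145,"rx":0,"ry":0,"rz":0,"grip":75}
  ]
}}

```text
time_s: 29.2
tool_pos: [0.4151, -0.3197, 0.2152]
ee_rot: [3.13, -0.01, 0.065]
ft_force: [1.6, -0.0, 1.3]
width: 0.751
```

```bash
python3 - <<'E'
from h import *
go(.3,-.45,.24,.1)
E
```

```text
go {'x': np.float64(-123.1), 'y': np.float64(122.8), 'z': np.float64(-24.6), 'rx': np.float64(0.012), 'ry': np.float64(-0.01), 'rz': np.float64(-0.035)} t 29.2
```

>>> {"op": "arm_command", "data": {
  "rows": [
    {"x":40,"y":0,"z":-20,"rx":0,"ry":0,"rz":0,"grip":75},
    {"x":60,"y":10,"z":-30,"rx":0,"ry":0,"rz":0,"grip":75},
    {"x":60,"y":10,"z":-30,"rx":0,"ry":0,"rz":0,"grip":75},
    {"x":60,"y":10,"z":-30,"rx":0,"ry":0,"rz":0,"grip":75},
    {"x":60,"y":10,"z":-30,"rx":0,"ry":0,"rz":0,"grip":75}
  ]
}}

```text
time_s: 29.62
tool_pos: [0.4709, -0.3217, 0.2353]
ee_rot: [-3.14, 0.002, 0.065]
ft_force: [-0.3, -1.1, 0.1]
width: 0.75
```

```bash
python3 - <<'E'
from h import *
im,K,T=snap("wrist","w14.png")
np.savez("w14.npz",K=K,T=T)
cv2.imwrite("pics/w14c.png",cv2.resize(im[60:300,130:390],None,fx=2.3,fy=2.3,interpolation=cv2.INTER_CUBIC))
go(.2,-.5,.24,.1)
E
```

```text
go {'x': np.float64(-281.4), 'y': np.float64(160.5), 'z': np.float64(-4.7), 'rx': np.float64(-0.002), 'ry': np.float64(0.002), 'rz': np.float64(-0.036)} t 29.67
```

View pics/w14c.png

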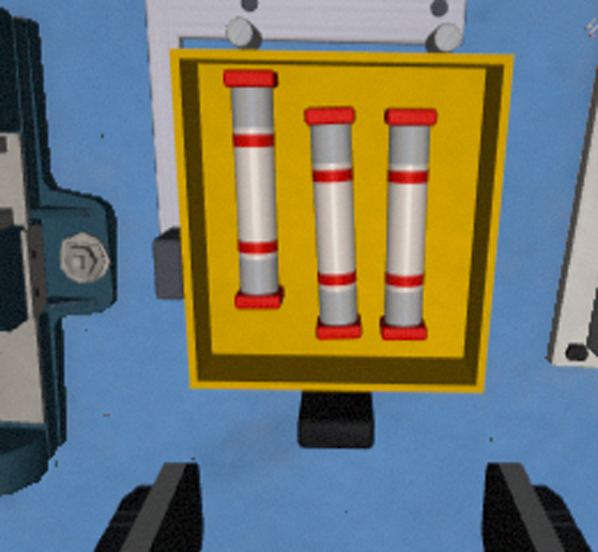

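```bash
python3 - <<'E'
from h import *
d=np.load("w14.npz"); f=lambda u,v: ray((130+u/2.3,60+v/2.3),.045,d["K"],d["T"])[:2]
a,b=f(172,50),f(512,56); t=(b-a)/np.linalg.norm(b-a)
print("edge yaw",np.arctan2(-t[0]*-1,-t[1]) if 0 else np.arctan2(t[0],-t[1]))
for p in((240,32),(444,38)): r=f(*p)-a; print("dowel dist mm",1000*(r-(r@t)*t), 1000*abs(t[0]*r[1]-t[1]*r[0]))
q,w=f(240,32),f(444,38); print("dowel yaw",np.arctan2((w-q)[0],-(w-q)[1]))
for u,v in((182,232),(180,297)): print(f(u,v))
l1,l2=f(172,50),f(190,388); print("left edge",l1,l2,"yaw",np.arctan2(*(l1-l2)[::-1]))
E
```

```text
edge yaw 0.047654254172081155
dowel dist mm [7.64760226 0.36471691] 7.656294061351329
dowel dist mm [6.70558454 0.31979174] 6.713205699432956
dowel yaw 0.036957620819012674
[ 0.49223123 -0.2453319 ]
[ 0.46023814 -0.24397721]
left edge [ 0.57162488 -0.2419357 ] [ 0.41225355 -0.24846062] yaw 0.04091875679457502
```

>>> {"op": "arm_command", "data": {
  "rows": [
    {"x":-280,"y":160,"z":-5,"rx":0,"ry":0,"rz":0,"grip":75},
    {"x":-280,"y":160,"z":-5,"rx":0,"ry":0,"rz":0,"grip":75},
    {"x":-280,"y":160,"z":-5,"rx":0,"ry":0,"rz":0,"grip":75},
    {"x":-280,"y":160,"z":-5,"rx":0,"ry":0,"rz":0,"grip":75},
    {"x":-280,"y":160,"z":-5,"rx":0,"ry":0,"rz":0,"grip":75},
    {"x":-280,"y":160,"z":-5,"rx":0,"ry":0,"rz":0,"grip":75},
    {"x":-280,"y":160,"z":-5,"rx":0,"ry":0,"rz":0,"grip":75},
    {"x":-280,"y":160,"z":-5,"rx":0,"ry":0,"rz":0,"grip":75},
    {"x":-280,"y":160,"z":-5,"rx":0,"ry":0,"rz":0,"grip":75},
    {"x":-280,"y":160,"z":-5,"rx":0,"ry":0,"rz":0,"grip":75}
  ]
}}

```text
time_s: 30.5
tool_pos: [0.2002, -0.5, 0.2405]
ee_rot: [-3.139, 0.0, 0.06]
ft_force: [0.2, 1.0, -0.5]
width: 0.756
```

```bash
python3 - <<'E'
from h import *
tray("top4.png")
im=cv2.imread("pics/top4.png")
cv2.imwrite("pics/t4c.png",np.hstack([cv2.resize(im[150:300,140:470],None,fx=2.4,fy=2.4,interpolation=cv2.INTER_CUBIC)]))
_,K,T=snap("top")
mask_blob(im,K,T,'green',.05,amin=20,near=(.547,.097),r=.08)
print(bot.get_obs()["time_s"])
E
```

```text
tray ((411.3113098144531, 241.9805450439453), (64.49915313720703, 59.134620666503906), 86.42366790771484) [ 0.4966 -0.3157  0.045 ]
green [246.3, 200.2] 32 [242, 199, 10, 4] [0.6024 0.1013 0.05  ]
green [249.5, 243.9] 30 [245, 242, 10, 4] [0.4919 0.0927 0.05  ]
30.6
```

View pics/t4c.png

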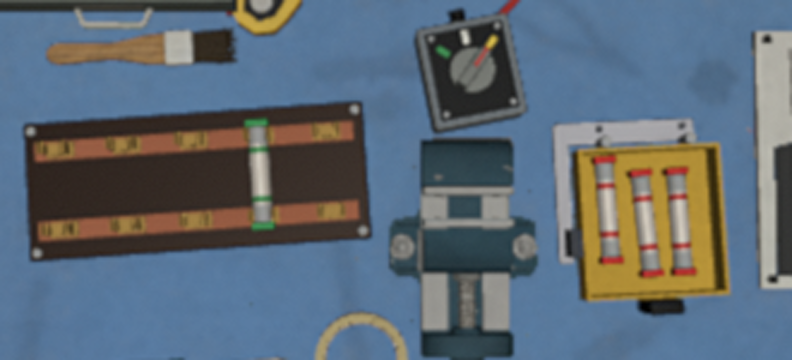

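```bash
python3 -c "
from h import *
print(bot.sign_off())"
```

```text
the job is handed in; nothing more can be done
None
```

I did the whole task and handed it in at about 31 s on the robot's clock; no verdict was reported.

**What I did:**
- Turned the switch from green to white (off).
- Pulled the three red-banded fuses out of their clips and put them in the tray.
- Turned the switch on to yellow (service).
- Pushed the tray home by its lug until it stopped against both the dowels and the end stop, with about 20 N on each.

**What the last pictures showed:**
- **Switch:** the pointer was on the yellow mark.
- **Fuses:** all three red ones were inside the tray. The green one sat at exactly the same pixels as at the start.
- **Tray:** it was touching the end stop, and the robot was clear of everything.

**Where checks disagreed:** a close-up put the tray's edge about 1 to 2 mm from the dowels and about 0.01 rad off their line. The push had felt firm, and this is within the calibration error and the 4 mm and 0.04 rad limits. I did not see the tray get knocked or the grip slacken.

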